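# Load LED light engines and switch on their burn-in channels

## Robot

A 6-joint arm with a two-finger parallel gripper is mounted at the origin on the work surface. World frame = base frame: x ahead of the robot, y to its left, z up, the work surface at z = 0. Lengths are in m, angles in rad, forces in N, time in s.
With the tool pointing down it reaches from about 0.425 to 0.95 m from the base axis. Payload 3.5 kg.
Tool frame: the origin (TCP) lies at the very end of the fingers, on their centre line; the grasp point (between the pads) lies ctrl.grip_point_offset behind it (ctrl.grip_point_offset is the distance from the TCP to the grasp point, in m); z points along the fingers, y is the direction in which the jaws open and shut (so a half turn about z gives the same grasp; the last joint's range is limited). The gripper opens to 85 mm and grips with 20 to 120 N. Pads are 22 mm wide; open, the fingers measure 114 mm over their backs; the gripper's body (76 mm by 85 mm) begins 54 mm behind the grasp point. The pads swing forward as they close: fully open they stand 13 mm farther back than shut.
Start: joints at [1.137, 0.286, 1.577, -0, 1.279, -0.15], TCP at [0.189, 0.648, 0.231] pointing down, gripper open.
Joint ranges: [-2.77, 2.77], [-0.9, 2.22], [0.21, 2.48], [-1.53, 4.67], [0.24, 2.81], [-2.84, 2.84]. Speed limits (rad/s): [2.79, 2.79, 3.14, 3.14, 3.14, 3.14].

## Interface

Orientations are given as a unit quaternion [x, y, z, w].
In Python, from plant import ctrl gives the robot as it stands.
- The arm moves only by the tool servo_tool, never from a script. Its argument "increments" is a list of rows, each a list of 5 numbers: the opening, from 0 (shut) to 1 (fully open), then the shift along the world's x, y, z in units of 40 mm (1.0 is 40 mm), then the turn about the world's z in units of 5 degrees (1.0 is 5 degrees). A call has exactly 10 rows; each row is the pose to reach, as a shift and turn from the pose measured when the call began; what a row does not reach only later rows make up. A row lasts 1/12 s, in which the tool goes at most 41.7 mm and 7.16 degrees, less where a joint would pass 70% of its speed; a pose out of reach is approached as far as the arm can. A call with a gripper value outside its range is refused whole. The fingers move at their own pace and stop on an object; "grip_force" is the grip in N (left out, the last holds). Time passes only in rows, so rows that repeat a pose let the fingers close, or fill a call up. It gives the time, the measured TCP pose, the force and the opening at its end, in the units of the state.
- ctrl.get_state(): the state, without advancing time (a new reading comes with each control period).
- ctrl.read_camera(name): name is "scene" or "side" or "wrist"; returns a dict with "frame" (480x640x3 uint8, red, green, blue), "K" (3x3 intrinsics, pixels), "extrinsics" (4x4, takes a point from camera to world coordinates). Camera axes: x right, y down, z forward; pixel columns grow to the right and rows downward; lengths in m; the calibration is good to about 2 mm. A picture is of the moment at which its call begins. There is no depth.
- ctrl.sign_off(): hands the job in, once; it reports no verdict.
Trained networks look in a picture, given as the dict that the camera call returned (one of the last four; its "shot" number tells which), for a name from the list of things; names that differ only in an ending like _2 or _b are one class to them, and where a whole thing is asked for, a point or a joint stands for the part that bears it (a point fixed in the world has none). Each returns a list of dicts, best first, with "conf" (0 to 1); they miss things now and then, are a little off and sometimes report something else, mostly with a low value. They report only what shows in the picture. A call takes as long as a camera call. They do not tell look-alikes from the thing itself.
- ctrl.masks_of(picture, query): "region" (480x640 bool, what is visible of it) and "extent" ([left, top, right, bottom] in pixels, round what is visible of it).
- ctrl.landmark_of(picture, query): "centre" ([row, column] in pixels: a listed point, or the origin of a listed thing).
The state is a dict: "time": time; "qpos": joint angles; "dq": joint speeds; "joint_efforts": joint torques, N m; "eef_pos": TCP position; "tcp_rot": TCP orientation; "contact_force": force on the tool from outside, world axes, zero at the start; "wrist_torque": the same for the moment, N m; "opening": opening from 0.0 (shut) to 1.0 (fully open).
Only numpy, scipy, OpenCV 4.12 (cv2) and the standard library are available. Lean on these libraries where they do the work, as an engineer would, in place of code of your own. Each camera call takes 0.05 s, during which the arm holds its last target. There are 200 camera calls.

## Task

Load the burn-in rack: set every LED light engine lying on the mat face up and flat in a nest of its own outline, and only when all of them are seated, switch on each loaded channel by turning the slotted selector in front of its nest a quarter turn clockwise to its stop with the flat screwdriver (never with the fingers). Leave the selectors of the empty nests off, hang the screwdriver back upright in its rest, and leave the other things on the bench where they are.

Things in the scene. Friction and masses are not known exactly. Their poses are not given: they have to be found in the camera images.
- round1: round LED light engine: disc 64 mm across, 18 mm thick, aluminium underside, cream holder above with a yellow phosphor disc in its top face; about 110 g, vertical rim. Origin at the centre of its underside, z up out of the phosphor face. Starts face up on the mat. May be absent
- round2: second round light engine, the same as round1. May be absent
- square1: square LED light engine: 54 x 54 mm, 18 mm thick, vertical sides, made and coloured like the round one, about 110 g. Origin at the centre of its underside, x and y along its sides, z up out of the phosphor face. Starts face up on the mat. May be absent
- square2: second square light engine, the same as square1. May be absent
- nest1 (a point): floor centre of the ROUND nest of one of four grey channel units (170 mm deep, 96 wide, top 47 mm above the mat) side by side 100 mm apart in the fixed rack. 67 mm across, 7 mm deep, edge chamfered: a seated engine stands 11 mm proud. x to the back of the rack, z up. Its selector is 90 mm in front (-x). Which unit stands where varies
- rotor1: slotted selector of the unit of nest1: steel rotor with a slot 4.5 mm wide, 16 long, 7 deep, showing 31 mm across in a black collar 48 mm across, whose rim is 2 mm above the rotor's top (54 mm above the mat). Origin on its upright axis at the slot's floor, 47 mm above the mat; y along the slot, z up; turns with the rotor. Turn it only with the screwdriver
- sel1 (a joint): angle of rotor1. 0 = off, slot running left-right (along the nest point's y); pi/2 = on, slot running front-back (along its x), pointing at the nest. Grows clockwise seen from above; hard stops at 0 and pi/2; stays where it is left (friction 0.06 N m). All start within 0.1 of off. The blade has about 0.2 rad of play in the slot
- nest2 (a point): floor centre of the SQUARE nest of one of four grey channel units (170 mm deep, 96 wide, top 47 mm above the mat) side by side 100 mm apart in the fixed rack. 57 x 57 mm, 7 mm deep, edge chamfered: a seated engine stands 11 mm proud. x to the back of the rack, sides along x and y, z up. Its selector is 90 mm in front (-x). Which unit stands where varies
- rotor2: slotted selector of the unit of nest2, the same as rotor1
- sel2 (a joint): angle of rotor2, the same meaning as sel1
- nest3 (a point): as nest1, the other round nest
- rotor3: slotted selector of the unit of nest3, the same as rotor1
- sel3 (a joint): angle of rotor3, the same meaning as sel1
- nest4 (a point): as nest2, the other square nest
- rotor4: slotted selector of the unit of nest4, the same as rotor1
- sel4 (a joint): angle of rotor4, the same meaning as sel1
- driver: flat screwdriver, 180 mm long, 140 g, hanging blade down in the tool rest. Origin at the middle of the blade's edge (tip), z along the shaft to the handle. Blade 12 mm wide along x, 2 thick along y; shaft 8 mm round; black square handle 26 x 26 mm, sides along x and y, from 95 mm (flat shoulder) to 180 mm above the tip: grip it from above, about 140 mm above the tip
- rest_slot (a point): fixed steel tool rest: plate, top 105 mm above the mat, with a slot 14 mm wide open to -x. Site on the plate's top on the slot's middle line, 12 mm from its closed end, 36 from its mouth; z up. The shaft hangs in the slot, handle shoulder on the plate, tip 10 mm above the mat. The driver lifts straight out and lowers straight in (the blade passes the slot)
- spool1: bystander, to be left alone: spool of solder wire, 48 mm across, 54 mm tall, standing. Origin at its underside
- spool2: bystander, to be left alone: second solder spool, the same size. Origin at its underside
- pliers: bystander, to be left alone: pliers with yellow grips lying on the mat, 155 mm long, 12 mm high; x along them. Origin at its underside
- tweezers: bystander, to be left alone: steel tweezers lying on the mat, 100 mm long, 23 mm wide, 8 mm high; x along them. Origin at its underside
- flux: bystander, to be left alone: small flux bottle, 40 mm across, 110 mm tall, standing. Origin at its underside
- cleaner: bystander, to be left alone: spray can, 60 mm across, 170 mm tall, standing. Origin at its underside
Mind the look-alikes: they are no part of the job. Leave any black or orange look-alike of the round1 alone. What is shaped like the part that bears rest_slot but pink is not meant.

How it is judged:
On the way, in this order (a step that is already met when the one before it is completed fails the run):
1. every engine lies seated in a nest of its own outline while all selectors are still off (((horizontal distance between round1 and nest1 below 0.004 m and z of round1 in the frame of nest1 below 0.0025 m and angle between round1's own z axis and vertical below 0.06 rad) or (horizontal distance between round1 and nest3 below 0.004 m and z of round1 in the frame of nest3 below 0.0025 m and angle between round1's own z axis and vertical below 0.06 rad)) and ((horizontal distance between round2 and nest1 below 0.004 m and z of round2 in the frame of nest1 below 0.0025 m and angle between round2's own z axis and vertical below 0.06 rad) or (horizontal distance between round2 and nest3 below 0.004 m and z of round2 in the frame of nest3 below 0.0025 m and angle between round2's own z axis and vertical below 0.06 rad)) and ((horizontal distance between square1 and nest2 below 0.004 m and z of square1 in the frame of nest2 below 0.0025 m and angle between square1's own z axis and vertical below 0.06 rad) or (horizontal distance between square1 and nest4 below 0.004 m and z of square1 in the frame of nest4 below 0.0025 m and angle between square1's own z axis and vertical below 0.06 rad)) and ((horizontal distance between square2 and nest2 below 0.004 m and z of square2 in the frame of nest2 below 0.0025 m and angle between square2's own z axis and vertical below 0.06 rad) or (horizontal distance between square2 and nest4 below 0.004 m and z of square2 in the frame of nest4 below 0.0025 m and angle between square2's own z axis and vertical below 0.06 rad)) and value of joint each of sel1, sel2, sel3, sel4 below 0.25 rad), for 0.3 s.
2. the selector of every loaded nest is turned on, those of the empty nests are off (((horizontal distance between round1 and nest1 below 0.004 m and z of round1 in the frame of nest1 below 0.0025 m and angle between round1's own z axis and vertical below 0.06 rad) or (horizontal distance between round1 and nest3 below 0.004 m and z of round1 in the frame of nest3 below 0.0025 m and angle between round1's own z axis and vertical below 0.06 rad)) and ((horizontal distance between round2 and nest1 below 0.004 m and z of round2 in the frame of nest1 below 0.0025 m and angle between round2's own z axis and vertical below 0.06 rad) or (horizontal distance between round2 and nest3 below 0.004 m and z of round2 in the frame of nest3 below 0.0025 m and angle between round2's own z axis and vertical below 0.06 rad)) and ((horizontal distance between square1 and nest2 below 0.004 m and z of square1 in the frame of nest2 below 0.0025 m and angle between square1's own z axis and vertical below 0.06 rad) or (horizontal distance between square1 and nest4 below 0.004 m and z of square1 in the frame of nest4 below 0.0025 m and angle between square1's own z axis and vertical below 0.06 rad)) and ((horizontal distance between square2 and nest2 below 0.004 m and z of square2 in the frame of nest2 below 0.0025 m and angle between square2's own z axis and vertical below 0.06 rad) or (horizontal distance between square2 and nest4 below 0.004 m and z of square2 in the frame of nest4 below 0.0025 m and angle between square2's own z axis and vertical below 0.06 rad)) and ((horizontal distance between any of round1, round2, square1, square2 and nest1 below 0.01 m and value of joint sel1 above 1.4 rad) or (horizontal distance between each of round1, round2, square1, square2 and nest1 above 0.01 m and value of joint sel1 below 0.25 rad)) and ((horizontal distance between any of round1, round2, square1, square2 and nest2 below 0.01 m and value of joint sel2 above 1.4 rad) or (horizontal distance between each of round1, round2, square1, square2 and nest2 above 0.01 m and value of joint sel2 below 0.25 rad)) and ((horizontal distance between any of round1, round2, square1, square2 and nest3 below 0.01 m and value of joint sel3 above 1.4 rad) or (horizontal distance between each of round1, round2, square1, square2 and nest3 above 0.01 m and value of joint sel3 below 0.25 rad)) and ((horizontal distance between any of round1, round2, square1, square2 and nest4 below 0.01 m and value of joint sel4 above 1.4 rad) or (horizontal distance between each of round1, round2, square1, square2 and nest4 above 0.01 m and value of joint sel4 below 0.25 rad))), for 0.3 s.
At the end, for the whole second after the job is handed in: Each engine seated in a nest of its outline (within 4 mm of centre, 2.5 mm of the floor, 0.06 rad of level); loaded nests' selectors above 1.4 rad, empty nests' below 0.25; screwdriver hanging in its rest within 15 mm of the slot point, upright within 0.15 rad; all at rest (all of step 2 and horizontal distance between driver and rest_slot below 0.015 m and z of driver in the frame of rest_slot between -0.1 and -0.09 m and angle between driver's own z axis and vertical below 0.15 rad and linear speed of each of round1, round2, square1, square2, driver below 0.02 m/s); the robot touches nothing.
It fails at once if a selector is touched by the gripper instead of the screwdriver (contact force between any of the arm, the fingers and rotor1 above 1 N or contact force between any of the arm, the fingers and rotor2 above 1 N or contact force between any of the arm, the fingers and rotor3 above 1 N or contact force between any of the arm, the fingers and rotor4 above 1 N).
It fails at once if a bystander is shifted by more than 50 mm or knocked over (distance of any of spool1, spool2, pliers, tweezers, flux, cleaner from where it was at the start of the episode above 0.05 m or angle between any of spool1, spool2, pliers, tweezers, flux, cleaner's own z axis and vertical above 0.6 rad).
Of round1, round2, square1, square2 only 3 to 4 are there at a start; the rules pass over those that are not, and their reading is None.
At some moment in a run one of round1, round2, square1, square2 may be knocked a few centimetres aside while the robot is not near it.
It also fails if it takes over 210 s, if anything falls off the work surface, if the arm or the gripper's body presses on something with over 40 N, if the wrist force passes 120 N, or if a joint passes its speed limit or range.

## Working session

There is one attempt and no reset: what is moved stays moved. The work goes in short steps, Python scripts to look and compute and a tool call to move; the robot and the scene stay as the last step left them, time stands still between calls to the robot, and variables do not carry over. Pictures are saved under pics/ and viewed, about 12 in all and at most 16, crops included, and the job is handed in when it is done.

Besides the shell and the picture viewer there is one more tool, called after ">>>" by a JSON object that holds its "method" and its "body", one argument or row to a line. servo_tool: Moves the arm, as the interface text tells. Its arguments: {"type":"object","properties":{"increments":{"type":"array"},"grip_force":{"type":"number"}},"required":["increments"]}

```bash
mkdir -p pics; ls; cat > h.py <<'E'
import numpy as np, cv2
from plant import ctrl
def shot(n,f=None):
    p=ctrl.read_camera(n)
    if f: cv2.imwrite('pics/'+f,cv2.cvtColor(p['frame'],cv2.COLOR_RGB2BGR))
    return p
def ray(p,row,col,z):
    K=np.array(p['K']);T=np.array(p['extrinsics'])
    d=T[:3,:3]@np.linalg.solve(K,[col,row,1.]);o=T[:3,3]
    return o+d*(z-o[2])/d[2]
def proj(p,X):
    K=np.array(p['K']);T=np.array(p['extrinsics'])
    c=T[:3,:3].T@(np.array(X)-T[:3,3]);u=K@c
    return u[:2]/u[2]
def find(p,q,z):
    out=[]
    for d in ctrl.landmark_of(p,q):
        r,c=d['centre'];out.append((round(d['conf'],2),int(r),int(c),ray(p,r,c,z).round(4).tolist()))
    return out
E
python3 - <<'E'
from h import *
a=shot('scene','s1.png');b=shot('side','d1.png')
print(ctrl.grip_point_offset, ctrl.get_state())
for n,p in(('scene',a),('side',b)):
    print(n,np.array(p['extrinsics']).round(3).tolist(),p['K'][0][0])
    for q,z in [('round1',0),('square1',0),('nest1',.04),('nest2',.04),('rotor1',.047),('rest_slot',.105),('driver',.01),('spool1',0),('pliers',0),('tweezers',0),('flux',0),('cleaner',0)]:
        print(q,find(p,q,z))
E
```

```text
pics
0.0187 {'time': 0.1, 'qpos': array([ 1.13705939e+00,  2.87155700e-01,  1.57802502e+00,  9.54226919e-06,
        1.27857930e+00, -1.50023632e-01]), 'dq': array([ 0.00012515, -0.00190599, -0.0036934 , -0.00085543,  0.00018281,
       -0.00161265]), 'joint_efforts': array([ 1.00770547e-03, -4.07294691e+01, -2.93699598e+01, -1.81326350e-04,
        3.41904270e-03,  1.76947587e-06]), 'eef_pos': array([0.18868327, 0.64748197, 0.23003608]), 'tcp_rot': array([ 1.41382642e-01,  9.89954430e-01, -1.03653292e-03, -3.16207498e-04]), 'contact_force': array([-0.07659424,  0.51890895, -0.18377729]), 'wrist_torque': array([-0.01903513, -0.00474267, -0.03060095]), 'opening': 1.000551799430571}
scene [[0.808, 0.401, -0.432, 1.201], [0.589, -0.562, 0.58, -0.893], [-0.01, -0.724, -0.69, 1.189], [0.0, 0.0, 0.0, 1.0]] 560.9845542617056
round1 [(0.73, 176, 326, [0.3007, 0.3695, 0.0]), (0.67, 209, 292, [0.3136, 0.1638, 0.0]), (0.58, 198, 320, [0.3534, 0.2591, 0.0]), (0.54, 229, 312, [0.4225, 0.1256, 0.0])]
square1 [(0.69, 232, 313, [0.4327, 0.1144, 0.0]), (0.64, 300, 203, [0.3492, -0.2812, 0.0])]
nest1 
[... 1845 characters left out ...]
3, 0.047]), (0.35, 165, 306, [0.5931, 0.3681, 0.047])]
rest_slot [(0.72, 387, 261, [0.3466, -0.3386, 0.105]), (0.65, 146, 254, [0.4497, 0.4125, 0.105]), (0.57, 132, 340, [0.7115, 0.4317, 0.105])]
driver [(0.7, 174, 256, [0.4487, 0.4052, 0.01])]
spool1 [(0.81, 390, 348, [0.5172, -0.3277, 0.0]), (0.58, 436, 312, [0.426, -0.4025, 0.0]), (0.27, 277, 282, [0.4458, -0.0075, 0.0])]
pliers [(0.75, 193, 312, [0.5942, 0.2927, 0.0]), (0.42, 145, 255, [0.4695, 0.5735, 0.0]), (0.41, 242, 320, [0.5662, 0.0893, 0.0])]
tweezers [(0.74, 276, 281, [0.4448, -0.0037, 0.0])]
flux [(0.86, 164, 304, [0.6028, 0.4356, 0.0])]
cleaner [(0.83, 415, 417, [0.6319, -0.4088, 0.0]), (0.52, 271, 367, [0.6542, -0.0348, 0.0])]
```

View pics/s1.png

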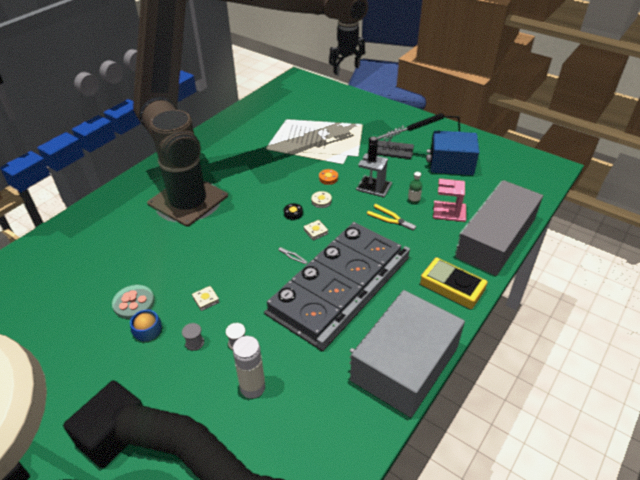

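View pics/d1.png

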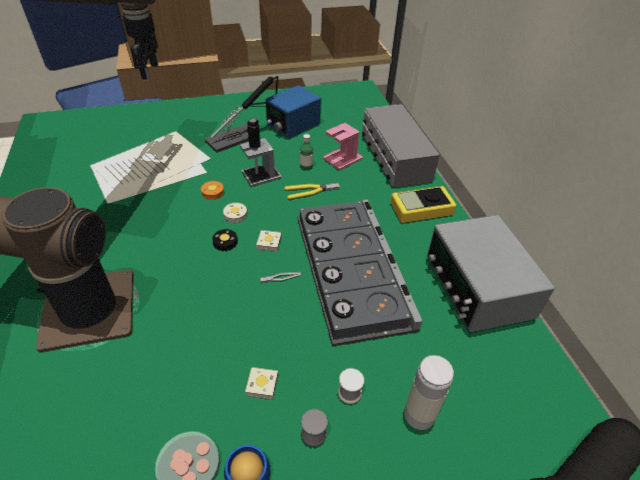

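The engines wanted are the cream discs and squares:
- **Cream round:** scene (320,198), side (234,212).
- **Cream squares:** side (269,240) and (262,383).
- **Look-alikes to leave alone:** orange disc at scene (328,176), black disc at scene (292,210), pink rest at scene (450,200). The real rest is the steel one holding the driver, at scene (374,175).
- **Nests:** from +y to -y they are square, round, square, round.

There are three engines: one round and two square. Next I move over the cream round for a close look.

>>> {"method": "servo_tool", "body": {
  "increments": [
    [1,0.4,-0.96,0,0.3],
    [1,0.84,-1.9,0,0.6],
    [1,1.26,-2.9,0,1],
    [1,1.68,-3.9,0,1.3],
    [1,2.1,-4.9,0,1.6],
    [1,2.5,-5.9,0,2],
    [1,2.9,-6.9,0,2.3],
    [1,3.4,-7.9,0,2.6],
    [1,3.8,-8.9,0,3],
    [1,4.2,-9.9,0,3.25]
  ]
}}

```text
time: 2.13
eef_pos: [0.3522, 0.2631, 0.2317]
tcp_rot: [-0.001, 1.0, 0.0, 0.001]
contact_force: [1.8, 0.7, -0.5]
opening: 1.002
```

```bash
python3 - <<'E'
from h import *
p=shot('wrist','w1.png'); s=ctrl.get_state()
print(s['time'],s['eef_pos'],s['tcp_rot'].round(3),np.array(p['extrinsics']).round(3).tolist(),p['K'][0][0])
for q,z in [('round1',0),('square1',0),('nest1',.04),('rotor1',.047),('driver',.01)]: print(q,find(p,q,z))
E
```

```text
2.1833 [0.35505465 0.25739249 0.23158142] [ 0.002  1.    -0.002  0.001] [[-0.001, 0.966, 0.259, 0.287], [1.0, 0.001, 0.001, 0.263], [0.001, 0.259, -0.966, 0.374], [0.0, 0.0, 0.0, 1.0]] 370.72623160294785
round1 [(0.81, 172, 198, [0.3194, 0.1497, 0.0]), (0.74, 220, 298, [0.3679, 0.2488, 0.0]), (0.56, 167, 411, [0.3141, 0.3618, 0.0])]
square1 [(0.81, 278, 177, [0.432, 0.1184, 0.0])]
nest1 [(0.91, 473, 110, [0.6498, 0.0367, 0.04])]
rotor1 [(0.52, 280, 180, [0.4159, 0.1384, 0.047]), (0.52, 287, 62, [0.423, 0.0266, 0.047])]
driver [(0.55, 295, 452, [0.4475, 0.4124, 0.01])]
```

View pics/w1.png

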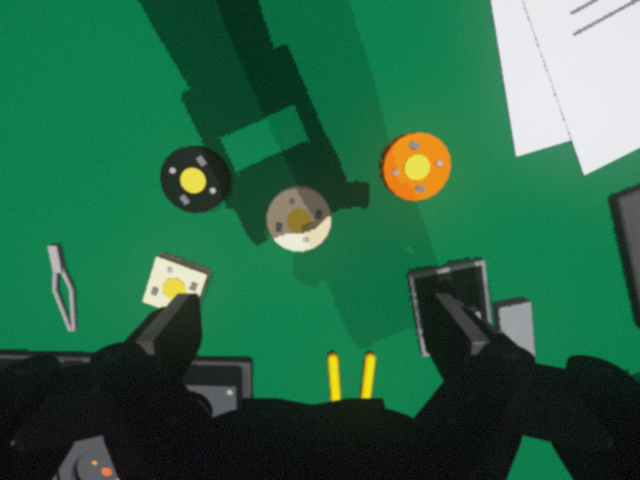

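The cream disc between the black one (192,180) and the orange one (417,167) sits at (298,219) in the wrist view, and a cream square at (175,283). I'll fit the object models to the network masks.

```bash
cat >> h.py <<'E'
from scipy.optimize import minimize
def model(kind,x,y,yaw,h=.018,z0=0.):
    if kind=='r':
        t=np.linspace(0,2*np.pi,48,endpoint=False);P=.032*np.c_[np.cos(t),np.sin(t)]
    else:
        P=.027*np.array([[1,1],[-1,1],[-1,-1],[1,-1]])
    c,s=np.cos(yaw),np.sin(yaw);P=P@np.array([[c,s],[-s,c]])+[x,y]
    return np.r_[np.c_[P,np.full(len(P),z0)],np.c_[P,np.full(len(P),z0+h)]]
def fit(p,kind,region,x0,z0=0.):
    S=4
    ys,xs=np.where(region);a,b=max(ys.min()-12,0),max(xs.min()-12,0);e,f=ys.max()+13,xs.max()+13
    R=cv2.resize(region[a:e,b:f].astype(np.uint8),None,fx=S,fy=S,interpolation=cv2.INTER_LINEAR)
    def cost(v):
        px=np.array([proj(p,X) for X in model(kind,*v,z0=z0)])
        M=np.zeros_like(R);hull=cv2.convexHull((((px-[b,a]+.5)*S)*16).astype(np.int32))
        cv2.fillConvexPoly(M,hull,1,shift=4)
        return 1-(M&R).sum()/max((M|R).sum(),1)
    best=None
    for y in ([0] if kind=='r' else np.radians([-40,-20,0,20,40])):
        v0=[*x0,y];n=2 if kind=='r' else 3
        sim=[v0]+[[v0[j]+((.004,.004,.15)[j] if j==i else 0) for j in range(3)] for i in range(3)]
        r=minimize(cost,v0,method='Nelder-Mead',options=dict(initial_simplex=sim,xatol=1e-4,fatol=1e-4))
        if best is None or r.fun<best.fun: best=r
    return best.x.round(4).tolist(),round(1-best.fun,3)
def fitnear(p,kind,x0,z0=0.,rad=.05):
    q='round1' if kind=='r' else 'square1'
    for m in ctrl.masks_of(p,q):
        l,t,r,b=m['extent'];c=ray(p,(t+b)/2,(l+r)/2,z0+.009)
        if np.hypot(*(c[:2]-x0))<rad: print(kind,round(m['conf'],2),m['extent'],fit(p,kind,np.array(m['region']),c[:2],z0))
E
python3 - <<'E'
from h import *
for n in ('wrist','side','scene'):
    p=shot(n);print(n)
    fitnear(p,'r',[.36,.245],rad=.04)
    fitnear(p,'s',[.435,.118]);fitnear(p,'s',[.352,-.28])
E
```

```text
wrist
r 0.88 [263.4, 188.3, 328.8, 254.4] ([0.3637, 0.25, 0.1351], np.float64(0.967))
s 0.74 [141.8, 250.4, 208.9, 308.9] ([0.4358, 0.1204, -0.38], np.float64(0.749))
side
r 0.92 [223.0, 206.2, 249.4, 224.1] ([0.3624, 0.2481, 0.1317], np.float64(0.959))
s 0.71 [258.2, 231.6, 280.0, 250.8] ([0.4358, 0.1179, 1.2005], np.float64(0.948))
s 0.71 [245.0, 369.3, 277.0, 399.4] ([0.3515, -0.2777, 1.19], np.float64(0.909))
scene
r 0.79 [313.8, 188.7, 329.8, 209.3] ([0.3617, 0.2507, 0.2162], np.float64(0.945))
s 0.73 [304.8, 221.6, 329.0, 238.6] ([0.4352, 0.1197, 1.212], np.float64(0.901))
s 0.75 [193.4, 288.1, 220.7, 308.0] ([0.3507, -0.2762, 1.1781], np.float64(0.929))
```

>>> {"method": "servo_tool", "body": {
  "increments": [
    [1,0.2,-0.18,-0.6,0],
    [1,0.2,-0.18,-1.4,0],
    [1,0.2,-0.18,-2.2,0],
    [1,0.2,-0.18,-3,0],
    [1,0.2,-0.18,-3.8,0],
    [1,0.2,-0.18,-4.5,0],
    [1,0.2,-0.18,-5.1,0],
    [1,0.2,-0.18,-5.5,0],
    [1,0.2,-0.18,-5.7,0],
    [1,0.2,-0.18,-5.7,0]
  ],
  "grip_force": 40
}}

```text
time: 3.87
eef_pos: [0.3584, 0.2571, 0.0016]
tcp_rot: [0.0, 1.0, -0.001, -0.002]
contact_force: [-0.2, -0.6, -0.2]
opening: 1.001
```

```bash
python3 - <<'E'
from h import *
for i in range(2):
    p=shot('wrist'); print(ctrl.get_state()['eef_pos'])
    T=np.array(p['extrinsics']);print(T[:3,3])
fitnear(p,'r',[.36,.245],rad=.04)
E
```

```text
[0.35948982 0.25756986 0.00292955]
[0.29392514 0.25695708 0.1445143 ]
[0.36036263 0.25796853 0.0039026 ]
[0.29466863 0.25730423 0.14570871]
r 0.69 [209.4, 235.8, 373.6, 400.5] ([0.3639, 0.2493, 0.1004], np.float64(0.975))
```

>>> {"method": "servo_tool", "body": {
  "increments": [
    [1,0.08,-0.21,0,0],
    [1,0.08,-0.21,0,0],
    [1,0.08,-0.21,0,0],
    [1,0.08,-0.21,0,0],
    [0.5,0.08,-0.21,0,0],
    [0.4,0.08,-0.21,0,0],
    [0.4,0.08,-0.21,0,0],
    [0.4,0.08,-0.21,0,0],
    [0.4,0.08,-0.21,0,0],
    [0.4,0.08,-0.21,0,0]
  ],
  "grip_force": 40
}}

```text
time: 4.85
eef_pos: [0.3642, 0.2498, 0.0051]
tcp_rot: [-0.0, 1.0, 0.0, 0.001]
contact_force: [-1.2, -2.4, 5.7]
opening: 0.725
```

>>> {"method": "servo_tool", "body": {
  "increments": [
    [0.4,0,0,0.8,0],
    [0.4,0,0,1.8,0],
    [0.4,0.4,-0.5,2.6,0],
    [0.4,1.0,-1.2,3.2,0],
    [0.4,1.6,-1.9,3.8,0],
    [0.4,2.2,-2.6,4.4,0],
    [0.4,2.8,-3.3,5,0],
    [0.4,3.4,-4,5.6,0],
    [0.4,4,-4.7,6.3,0],
    [0.4,4.6,-5.4,7,0]
  ]
}}

```text
time: 5.68
eef_pos: [0.5375, 0.0452, 0.2727]
tcp_rot: [-0.0, 1.0, 0.0, -0.0]
contact_force: [0.6, -0.0, -1.6]
opening: 0.728
```

```bash
python3 - <<'E'
from h import *
for i in range(3): ctrl.read_camera('wrist')
p=shot('wrist','w2.png'); s=ctrl.get_state()
print(s['time'],s['eef_pos'],s['opening'],np.array(p['extrinsics'])[:3,3])
for q,z in [('nest1',.04),('nest2',.04),('rotor1',.047)]: print(q,*find(p,q,z),sep='\n')
E
```

```text
5.8833 [0.53743431 0.04599059 0.27232038] 0.7266691618592171 [0.47344282 0.0445847  0.41687892]
nest1
(0.96, 297, 207, [0.6437, -0.0708, 0.04])
(0.84, 301, 122, [0.6474, -0.1651, 0.04])
nest2
(0.96, 297, 207, [0.6437, -0.0708, 0.04])
(0.84, 301, 122, [0.6474, -0.1651, 0.04])
rotor1
(0.88, 221, 305, [0.5566, 0.0378, 0.047])
(0.67, 218, 208, [0.5527, -0.0617, 0.047])
(0.64, 229, 401, [0.5647, 0.1358, 0.047])
(0.6, 215, 108, [0.5493, -0.1625, 0.047])
```

View pics/w2.png

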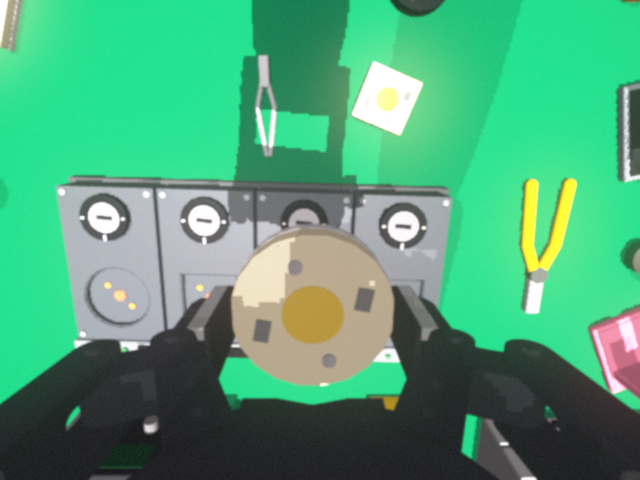

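The wrist view shows the rack with the four white rotors at (103,216), (205,219), (305,222) and (403,226), and the empty round nest at (119,296). The disc in hand sits nicely in the jaws. I'll refine the rack pose from the rotor blobs and nest circles.

```bash
cat >> h.py <<'E'
def rotors(p,guess):
    """centroids of bright rotor discs near guessed xy, at z=.052; + slot angle"""
    g=cv2.cvtColor(p['frame'],cv2.COLOR_RGB2GRAY);out=[]
    for x,y in guess:
        u,v=proj(p,[x,y,.052]);r=np.linalg.norm(proj(p,[x,y+.0185,.052])-[u,v])
        Y,X=np.mgrid[:480,:640];D=np.hypot(X-u,Y-v)<r*1.15
        th,_=cv2.threshold(g[D].reshape(-1,1),0,255,cv2.THRESH_OTSU)
        m=((g>th)&D).astype(np.uint8);m=cv2.morphologyEx(m,cv2.MORPH_OPEN,np.ones((3,3)))
        n,l,st,ce=cv2.connectedComponentsWithStats(m)
        k=np.argmax(st[1:,4])+1;pts=np.argwhere(l==k)[:,::-1].astype(np.float32)
        hull=cv2.convexHull(pts);M=cv2.moments(hull);c=[M['m10']/M['m00'],M['m01']/M['m00']]
        out.append(ray(p,c[1],c[0],.052)[:2])
    return np.array(out)
def rackfit(R,idx):
    """rotors R with index 0..3 from +y to -y -> rotor1 position, unit vectors"""
    i=np.array(idx)-1.5;A=[];b=[]
    f=lambda v:(np.c_[v[0]-np.sin(v[2])*(-.1*i), v[1]+np.cos(v[2])*(-.1*i)]-R)
    r=minimize(lambda v:(f(v)**2).sum(),[.55,-.01,-.05],method='Nelder-Mead',options=dict(xatol=1e-6,fatol=1e-12))
    return r.x,f(r.x).round(4)
def places(v):
    i=np.arange(4)-1.5;c,s=np.cos(v[2]),np.sin(v[2])
    r=np.c_[v[0]+s*.1*i, v[1]-c*.1*i]
    return r.round(4), (r+.09*np.array([c,s])).round(4)
E
python3 - <<'E'
from h import *
p=shot('wrist')
R=rotors(p,[[.5647,.1358],[.5566,.0378],[.5527,-.0617],[.5493,-.1625]]);print(R.round(4))
v,e=rackfit(R,[0,1,2,3]);print(v,e.tolist());ro,ne=places(v);print(ro.tolist(),ne.tolist())
im=cv2.resize(p['frame'][160:380,40:470],None,fx=1.8,fy=1.8)[:,:,::-1].copy()
t=np.linspace(0,2*np.pi,60)
for k in range(4):
    for c,r,z in ((ro[k],.024,.054),(ro[k],.0155,.052),(ne[k],.0335,.047)):
        q=np.array([proj(p,[c[0]+r*np.cos(a),c[1]+r*np.sin(a),z]) for a in t]);q=((q-[40,160]+.5)*1.8).astype(np.int32)
        cv2.polylines(im,[q],True,(0,0,255),1)
cv2.imwrite('pics/w3.png',im)
s=shot('side');R=rotors(s,ro);print('side',R.round(4).tolist(),rackfit(R,[0,1,2,3])[0])
E
```

```text
[[ 0.5601  0.1361]
 [ 0.5601  0.0377]
 [ 0.5536 -0.0649]
 [ 0.5504 -0.1655]]
[ 0.55606728 -0.0141563  -0.03560499] [[0.0013, -0.0003], [-0.0023, -0.0019], [0.0006, 0.0008], [0.0004, 0.0014]]
[[0.5614, 0.1357], [0.5578, 0.0358], [0.5543, -0.0641], [0.5507, -0.1641]] [[0.6513, 0.1325], [0.6478, 0.0326], [0.6442, -0.0673], [0.6407, -0.1673]]
side [[0.5671, 0.1353], [0.5641, 0.0359], [0.553, -0.0638], [0.5498, -0.1633]] [ 0.55850029 -0.01397699 -0.06348163]
```

View pics/w3.png

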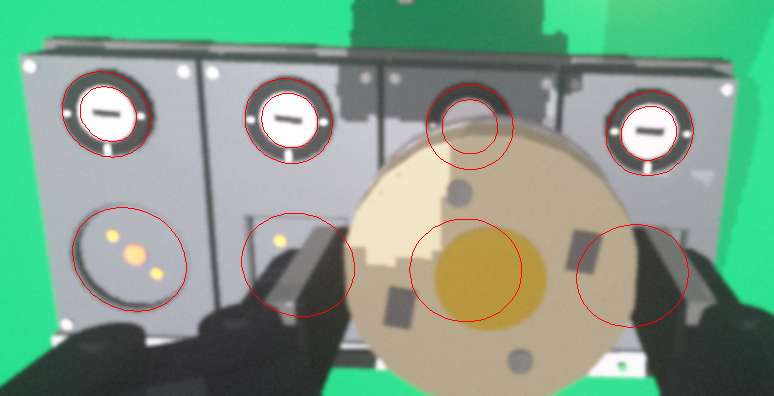

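```bash
python3 - <<'E'
from h import *
p=shot('wrist');e=ctrl.get_state()['eef_pos'];print(e)
R=rotors(p,[[.5601,.1361],[.5536,-.0649],[.5504,-.1655]])
v,er=rackfit(R,[0,2,3]);ro,ne=places(v);print(v,er.tolist(),ro.tolist(),ne.tolist())
for m in ctrl.masks_of(p,'round1'):
    l,t,r,b=m['extent']
    if r-l>120:
        # top face circle only: use frame's leftmost/rightmost columns and topmost rows
        print(m['conf'],m['extent'],fit(p,'r',np.array(m['region']),e[:2],e[2]-.005))
g=cv2.cvtColor(p['frame'],cv2.COLOR_RGB2GRAY)
c=cv2.HoughCircles(cv2.medianBlur(g,3)[230:350,60:180],cv2.HOUGH_GRADIENT,1,200,param1=80,param2=12,minRadius=26,maxRadius=38)
print(c)
if c is not None: print(ray(p,c[0,0,1]+230,c[0,0,0]+60,.047))
E
```

```text
[0.53623316 0.04748127 0.27117897]
[ 0.55563776 -0.01479692 -0.03175027] [[0.0002, -0.0009], [-0.0008, 0.0001], [0.0005, 0.0008]] [[0.5604, 0.1351], [0.5572, 0.0352], [0.5541, -0.0648], [0.5509, -0.1647]] [[0.6504, 0.1323], [0.6472, 0.0323], [0.644, -0.0676], [0.6408, -0.1676]]
0.64 [233.4, 222.4, 394.6, 385.7] ([0.5358, 0.0473, 0.1766], np.float64(0.963))
[[[57.5 65.5 31.9]]]
[ 0.63158131 -0.15994341  0.047     ]
```

>>> {"method": "servo_tool", "body": {
  "increments": [
    [0.4,0.5,-0.1,0,0],
    [0.4,1.2,-0.2,-0.4,0],
    [0.4,1.9,-0.3,-1,0],
    [0.4,2.5,-0.38,-1.8,0],
    [0.4,2.77,-0.38,-2.6,0],
    [0.4,2.77,-0.38,-3.3,0],
    [0.4,2.77,-0.38,-4,0],
    [0.4,2.77,-0.38,-4.5,0],
    [0.4,2.77,-0.38,-4.8,0],
    [0.4,2.77,-0.38,-4.8,0]
  ]
}}

```text
time: 7.07
eef_pos: [0.6446, 0.0328, 0.0754]
tcp_rot: [-0.001, 1.0, 0.001, -0.004]
contact_force: [-1.5, 0.2, -2.0]
opening: 0.722
```

```bash
python3 - <<'E'
from h import *
for i in range(4): p=shot('wrist','w4.png'); print(ctrl.get_state()['eef_pos'])
print(ctrl.get_state()['contact_force'])
im=p['frame'][:,:,::-1].copy()
R=rotors(p,[[.5572,.0352]]);print(R)
e=ctrl.get_state()['eef_pos']
for m in ctrl.masks_of(p,'round1'):
    l,t,r,b=m['extent']
    if r-l>120: print(m['conf'],m['extent'],fit(p,'r',np.array(m['region']),e[:2],e[2]-.005))
E
```

```text
[0.64615039 0.03261264 0.07802434]
[0.64757548 0.03239643 0.08005466]
[0.64846385 0.03225086 0.08137481]
[0.64884901 0.03216196 0.08198805]
[ 0.48740839  0.11854328 -1.23308221]
[[0.55597936 0.03570455]]
0.63 [233.3, 224.3, 395.7, 385.6] ([0.6478, 0.0319, 0.1124], np.float64(0.97))
```

View pics/w4.png

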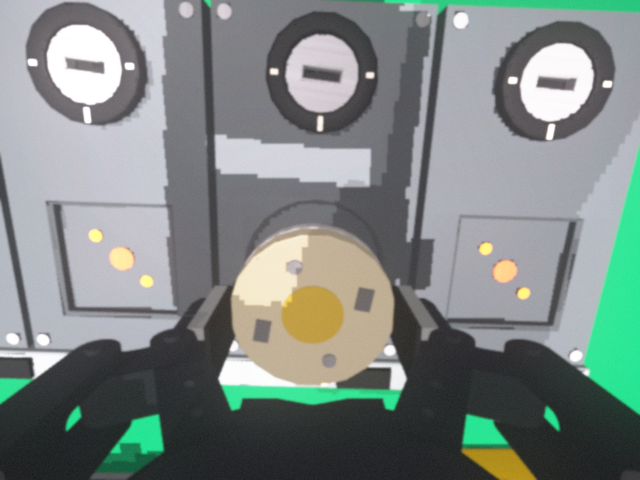

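The close view shows the square nests clearly, right corners near (459,216), (580,219), (556,329) and left (48,202), (172,206), (66,313). The round nest's rim is visible behind the held disc. I'll cross-check the nest centre from these.

```bash
python3 - <<'E'
from h import *
p=shot('wrist');print(ctrl.get_state()['eef_pos'])
R=rotors(p,[[.5604,.1351],[.556,.0357],[.5541,-.0648]])
v,er=rackfit(R,[0,1,2]);ro,ne=places(v);print(R.round(4).tolist(),v,er.tolist(),ne.tolist())
for c in [(459,216),(580,219),(556,329),(449,326),(48,202),(172,206),(66,313)]: print(c,ray(p,c[1],c[0],.047).round(4))
E
```

```text
[0.64874977 0.0320655  0.08202912]
[[0.5592, 0.137], [0.5559, 0.0357], [0.5526, -0.0654]] [ 0.55428347 -0.01421973 -0.03259664] [[-0.0, -0.0013], [-0.0, 0.0], [0.0001, 0.0012]] [[0.6491, 0.1328], [0.6459, 0.0328], [0.6426, -0.0671], [0.6393, -0.1671]]
(459, 216) [0.62   0.1034 0.047 ]
(580, 219) [0.6214 0.1628 0.047 ]
(556, 329) [0.6812 0.1614 0.047 ]
(449, 326) [0.6795 0.1044 0.047 ]
(48, 202) [ 0.6134 -0.096   0.047 ]
(172, 206) [ 0.6152 -0.0362  0.047 ]
(66, 313) [ 0.6722 -0.0974  0.047 ]
```

>>> {"method": "servo_tool", "body": {
  "increments": [
    [0.4,-0.03,0.03,-0.2,0],
    [0.4,-0.03,0.03,-0.4,0],
    [0.4,-0.03,0.03,-0.5,0],
    [0.4,-0.03,0.03,-0.6,0],
    [0.4,-0.03,0.03,-0.7,0],
    [0.4,-0.03,0.03,-0.8,0],
    [0.4,-0.03,0.03,-0.88,0],
    [0.4,-0.03,0.03,-0.92,0],
    [0.4,-0.03,0.03,-0.92,0],
    [0.4,-0.03,0.03,-0.92,0]
  ]
}}

```text
time: 8.2
eef_pos: [0.6478, 0.0332, 0.0453]
tcp_rot: [-0.001, 1.0, 0.0, 0.002]
contact_force: [-0.1, -0.5, -1.5]
opening: 0.727
```

>>> {"method": "servo_tool", "body": {
  "increments": [
    [0.4,0,0,-0.03,0],
    [0.4,0,0,-0.03,0],
    [0.8,0,0,-0.03,0],
    [1,0,0,-0.03,0],
    [1,0,0,-0.03,0],
    [1,0,0,-0.03,0],
    [1,0,0,0.5,0],
    [1,0,0,1.5,0],
    [1,-0.4,0,2.4,0],
    [1,-0.8,0,3.2,0]
  ]
}}

```text
time: 9.03
eef_pos: [0.6163, 0.0331, 0.1754]
tcp_rot: [-0.001, 1.0, -0.0, 0.003]
contact_force: [0.4, -0.8, 0.4]
opening: 1.001
```

```bash
python3 - <<'E'
from h import *
for i in range(4): p=shot('wrist','w5.png')
s=ctrl.get_state();print(s['time'],s['eef_pos'],s['contact_force'])
fitnear(p,'r',[.647,.033],z0=.04)
q=shot('side');fitnear(q,'r',[.647,.033],z0=.04)
q=shot('side')
fitnear(q,'s',[.4355,.119]);fitnear(q,'s',[.351,-.277])
E
```

```text
9.2333 [0.61633188 0.03321797 0.17475147] [-0.30584557  0.51209853 -2.05481869]
r 0.83 [268.2, 221.0, 353.4, 309.7] ([0.6477, 0.0329, 0.0702], np.float64(0.982))
r 0.7 [346.7, 230.0, 375.8, 252.0] ([0.6478, 0.0321, -0.028], np.float64(0.912))
s 0.9 [258.1, 230.1, 280.9, 248.0] ([0.437, 0.1173, -0.3516], np.float64(0.924))
s 0.97 [244.0, 366.9, 273.3, 401.5] ([0.3504, -0.2775, 1.201], np.float64(0.936))
```

View pics/w5.png

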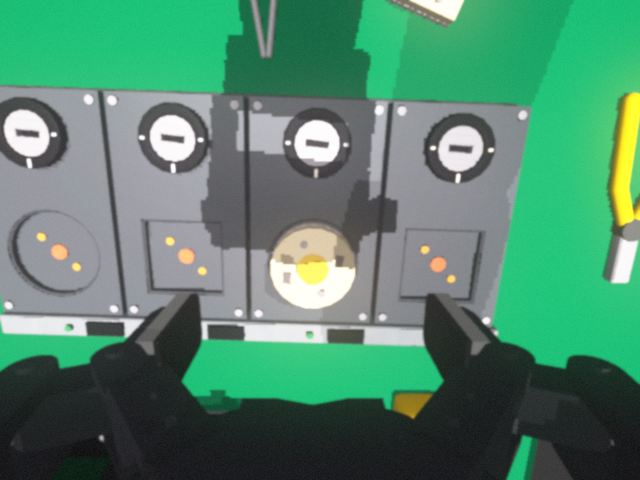

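Round1 is seated: fit (0.6477,0.0329) at floor height, IoU 0.98. The square at (0.436,0.118), turned about -21°, is next.

>>> {"method": "servo_tool", "body": {
  "increments": [
    [1,-0.5,0.3,0,-0.5],
    [1,-1.2,0.6,0,-1],
    [1,-1.9,0.9,0,-1.6],
    [1,-2.6,1.2,0,-2.3],
    [1,-3.3,1.5,0,-3],
    [1,-3.9,1.8,0,-3.6],
    [1,-4.4,2.05,-0.2,-4.1],
    [1,-4.5,2.12,-0.6,-4.2],
    [1,-4.5,2.12,-1,-4.2],
    [1,-4.5,2.12,-1,-4.2]
  ]
}}

```text
time: 10.37
eef_pos: [0.4321, 0.1183, 0.1276]
tcp_rot: [0.181, 0.983, -0.001, -0.003]
contact_force: [-0.4, 0.2, -1.8]
opening: 0.999
```

```bash
cat >> h.py <<'E'
def yawdeg(s):
    from scipy.spatial.transform import Rotation as Ro
    y=Ro.from_quat(s['tcp_rot']).as_matrix()[:,1];return round(float(np.degrees(np.arctan2(-y[0],y[1]))),2)
def st(n=4):
    for i in range(n): p=shot('wrist')
    s=ctrl.get_state();print(round(s['time'],2),s['eef_pos'].round(4),'jawyaw',yawdeg(s),'F',s['contact_force'].round(1),'op',round(s['opening'],3));return p,s
E
python3 - <<'E'
from h import *
p,s=st();fitnear(p,'s',[.436,.118])
E
```

```text
10.57 [0.436 0.118 0.132] jawyaw -20.91 F [ 0.3  0.4 -0.1] op 1.001
s 0.66 [277.9, 191.9, 359.5, 269.8] ([0.4359, 0.1204, 1.1991], np.float64(0.981))
```

>>> {"method": "servo_tool", "body": {
  "increments": [
    [1,0,0.06,-0.7,-0.1],
    [1,0,0.06,-1.4,-0.1],
    [1,0,0.06,-2.1,-0.1],
    [1,0,0.06,-2.7,-0.1],
    [1,0,0.06,-3.1,-0.1],
    [1,0,0.06,-3.22,-0.1],
    [1,0,0.06,-3.22,-0.1],
    [0.4,0,0.06,-3.22,-0.1],
    [0.4,0,0.06,-3.22,-0.1],
    [0.4,0,0.06,-3.22,-0.1]
  ]
}}

```text
time: 11.45
eef_pos: [0.4379, 0.1204, 0.0053]
tcp_rot: [0.186, 0.983, 0.001, 0.003]
contact_force: [-5.3, 0.0, 7.7]
opening: 0.621
```

>>> {"method": "servo_tool", "body": {
  "increments": [
    [0.3,0,0,0,0],
    [0.3,0,0,0,0],
    [0.3,0,0,0,0],
    [0.3,0,0,0,0],
    [0.3,0,0,0,0],
    [0.3,0,0,0,0],
    [0.3,0,0,0,0],
    [0.3,0,0,0.4,0],
    [0.3,0,0,1.2,0],
    [0.3,0,0,2,0]
  ]
}}

```text
time: 12.28
eef_pos: [0.4362, 0.1203, 0.0846]
tcp_rot: [0.186, 0.983, 0.0, 0.001]
contact_force: [1.3, -0.1, -1.6]
opening: 0.618
```

```bash
python3 - <<'E'
from h import *
p,s=st()
E
```

```text
12.48 [0.4384 0.1205 0.0859] jawyaw -21.41 F [-0.4 -0.7 -1.7] op 0.615
```

>>> {"method": "servo_tool", "body": {
  "increments": [
    [0.3,0.3,0,0.5,0.2],
    [0.3,1,0.05,0.6,0.8],
    [0.3,1.8,0.1,0.6,1.5],
    [0.3,2.6,0.15,0.6,2.2],
    [0.3,3.4,0.2,0.6,2.9],
    [0.3,4.2,0.25,0.6,3.5],
    [0.3,4.9,0.3,0.4,3.9],
    [0.3,5.3,0.31,0.2,3.9],
    [0.3,5.3,0.31,0,3.9],
    [0.3,5.3,0.31,0,3.9]
  ]
}}

```text
time: 13.32
eef_pos: [0.6477, 0.1326, 0.0806]
tcp_rot: [0.017, 1.0, 0.001, -0.0]
contact_force: [-0.3, 0.1, -2.5]
opening: 0.614
```

```bash
python3 - <<'E'
from h import *
p,s=st(5);e=s['eef_pos']
cv2.imwrite('pics/w6.png',p['frame'][:,:,::-1])
for m in ctrl.masks_of(p,'square1'):
    l,t,r,b=m['extent']
    if r-l>110: print(m['conf'],m['extent'],fit(p,'s',np.array(m['region']),e[:2],e[2]-.0045))
fitnear(p,'r',[.647,.033],z0=.04)
E
```

```text
13.57 [0.6496 0.133  0.0861] jawyaw -1.9 F [-0.5 -0.3 -1.2] op 0.622
0.71 [241.0, 228.6, 387.2, 371.5] ([0.647, 0.1328, -0.0521], np.float64(0.945))
r 0.66 [42.4, 210.8, 186.2, 338.5] ([0.6478, 0.0331, 0.0819], np.float64(0.972))
```

View pics/w6.png

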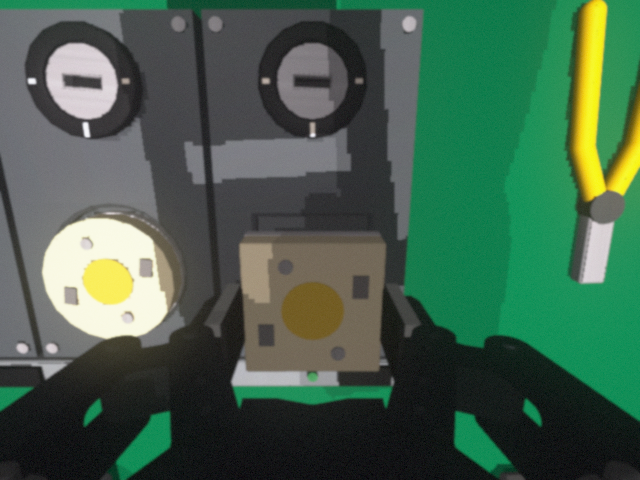

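The held square is at (241..387, 232..371), with the nest's front edge at row 213 and corners (254,214) and (370,214). I'll compute the offset.

```bash
python3 - <<'E'
from h import *
p,s=st(1);e=s['eef_pos']
for zb in (.0815,.079):
  print([ray(p,r,c,zb+h).round(4)[:2] for r,c,h in ((240.5,243,.018),(240.5,385,.018),(371,382,.018),(371,247,.018),(231,313,0))])
print([ray(p,r,c,.047).round(4)[:2] for r,c in ((213.5,254),(213.5,370))])
R=rotors(p,[[.5604,.1351],[.5572,.0352]]);print(R)
E
```

```text
13.72 [0.6503 0.133  0.0868] jawyaw -1.9 F [ 0.9 -0.8 -1.2] op 0.617
[array([0.6195, 0.1085]), array([0.6213, 0.16  ]), array([0.6759, 0.1598]), array([0.6739, 0.1056]), array([0.6215, 0.1339])]
[array([0.6202, 0.108 ]), array([0.622 , 0.1605]), array([0.6776, 0.1603]), array([0.6756, 0.105 ]), array([0.6221, 0.1339])]
[array([0.6202, 0.1047]), array([0.6222, 0.1626])]
[[0.55922481 0.13538002]
 [0.55582779 0.03447429]]
```

>>> {"method": "servo_tool", "body": {
  "increments": [
    [0.3,0.05,0,-0.25,0],
    [0.3,0.05,0,-0.45,0],
    [0.3,0.05,0,-0.6,0],
    [0.3,0.05,0,-0.72,0],
    [0.3,0.05,0,-0.82,0],
    [0.3,0.05,0,-0.9,0],
    [0.3,0.05,0,-0.98,0],
    [0.3,0.05,0,-1.04,0],
    [0.3,0.05,0,-1.04,0],
    [0.3,0.05,0,-1.04,0]
  ]
}}

```text
time: 14.55
eef_pos: [0.6527, 0.133, 0.0455]
tcp_rot: [0.017, 1.0, 0.002, 0.005]
contact_force: [0.6, 0.0, -0.9]
opening: 0.62
```

```bash
python3 - <<'E'
from h import *
p,s=st(2)
E
```

```text
14.65 [0.6526 0.133  0.0455] jawyaw -1.9 F [ 1.1  0.  -0.3] op 0.619
```

>>> {"method": "servo_tool", "body": {
  "increments": [
    [0.3,0,0,-0.05,0],
    [0.6,0,0,-0.05,0],
    [1,0,0,-0.05,0],
    [1,0,0,-0.05,0],
    [1,0,0,-0.05,0],
    [1,0,0,0.3,0],
    [1,0,0,1.2,0],
    [1,-0.1,-0.3,2.1,0],
    [1,-0.5,-1,2.8,0],
    [1,-1.0,-1.6,3.4,0]
  ]
}}

```text
time: 15.48
eef_pos: [0.614, 0.0685, 0.1854]
tcp_rot: [0.016, 1.0, 0.001, 0.008]
contact_force: [0.5, -1.5, -0.3]
opening: 1.005
```

```bash
python3 - <<'E'
from h import *
p,s=st(4)
fitnear(p,'r',[.647,.033],z0=.04);fitnear(p,'s',[.6507,.133],z0=.04)
q=shot('side');fitnear(q,'s',[.65,.133],z0=.04)
q=shot('side');fitnear(q,'s',[.351,-.277])
E
```

```text
15.68 [0.6131 0.0686 0.1834] jawyaw -1.98 F [ 0.9  1.  -0.3] op 1.002
r 0.63 [229.9, 227.2, 311.5, 306.6] ([0.6478, 0.0331, 0.1183], np.float64(0.98))
s 0.65 [360.4, 227.5, 436.7, 300.9] ([0.6509, 0.1327, -0.0372], np.float64(0.964))
s 0.91 [338.8, 204.5, 360.4, 221.6] ([0.6503, 0.1333, -0.0749], np.float64(0.874))
s 0.74 [244.9, 368.3, 276.5, 399.8] ([0.3519, -0.2776, -0.348], np.float64(0.934))
```

>>> {"method": "servo_tool", "body": {
  "increments": [
    [1,-0.6,-0.7,0,-0.3],
    [1,-1.25,-1.6,0,-0.8],
    [1,-1.95,-2.5,0,-1.2],
    [1,-2.65,-3.4,0,-1.6],
    [1,-3.3,-4.3,0,-2],
    [1,-4,-5.2,0,-2.5],
    [1,-4.7,-6.1,0,-3],
    [1,-5.35,-7,0,-3.4],
    [1,-6,-7.9,0,-3.8],
    [1,-6.55,-8.65,0,-3.93]
  ]
}}

```text
time: 16.82
eef_pos: [0.3621, -0.2592, 0.1794]
tcp_rot: [0.187, 0.982, 0.001, 0.004]
contact_force: [0.4, -1.8, -0.1]
opening: 0.999
```

```bash
python3 - <<'E'
from h import *
p,s=st(4);fitnear(p,'s',[.351,-.277])
E
```

```text
17.02 [ 0.3628 -0.259   0.1793] jawyaw -21.66 F [0.1 0.5 0.1] op 1.003
s 0.57 [257.4, 178.9, 322.9, 248.7] ([0.352, -0.2759, -0.3744], np.float64(0.967))
```

>>> {"method": "servo_tool", "body": {
  "increments": [
    [1,-0.15,-0.25,-0.4,0],
    [1,-0.27,-0.43,-1,0],
    [1,-0.27,-0.43,-1.8,0],
    [1,-0.27,-0.43,-2.6,0],
    [1,-0.27,-0.43,-3.4,0],
    [1,-0.27,-0.43,-4,0],
    [1,-0.27,-0.43,-4.3,0],
    [1,-0.27,-0.43,-4.4,0],
    [1,-0.27,-0.43,-4.4,0],
    [0.6,-0.27,-0.43,-4.4,0]
  ]
}}

```text
time: 17.9
eef_pos: [0.3537, -0.2749, 0.0038]
tcp_rot: [0.186, 0.983, 0.001, 0.004]
contact_force: [0.2, -0.4, -1.2]
opening: 0.885
```

>>> {"method": "servo_tool", "body": {
  "increments": [
    [0.3,0,0,0,0],
    [0.3,0,0,0,0],
    [0.3,0,0,0,0],
    [0.3,0,0,0,0],
    [0.3,0,0,0,0],
    [0.3,0,0,0,0],
    [0.3,0,0,0,0],
    [0.3,0,0,0.5,0],
    [0.3,0,0,1.4,0],
    [0.3,0,0,2.2,0]
  ]
}}

```text
time: 18.73
eef_pos: [0.3528, -0.2741, 0.0922]
tcp_rot: [0.186, 0.983, 0.002, 0.003]
contact_force: [0.3, -1.0, -0.4]
opening: 0.62
```

```bash
python3 - <<'E'
from h import *
p,s=st()
E
```

```text
18.93 [ 0.354  -0.2754  0.0928] jawyaw -21.4 F [ 0.1 -0.2 -1.3] op 0.618
```

>>> {"method": "servo_tool", "body": {
  "increments": [
    [0.3,0.3,0.2,0.3,0.2],
    [0.3,1.1,0.8,0.4,0.7],
    [0.3,1.9,1.4,0.4,1.2],
    [0.3,2.7,2,0.4,1.7],
    [0.3,3.5,2.6,0.4,2.2],
    [0.3,4.4,3.2,0.4,2.7],
    [0.3,5.3,3.8,0.4,3.2],
    [0.3,6.2,4.4,0.3,3.6],
    [0.3,6.9,4.95,0.1,3.9],
    [0.3,7.26,5.21,0,3.9]
  ]
}}

```text
time: 19.77
eef_pos: [0.6456, -0.0635, 0.0892]
tcp_rot: [0.015, 1.0, 0.002, 0.003]
contact_force: [-0.6, 0.2, -0.8]
opening: 0.62
```

```bash
python3 - <<'E'
from h import *
p,s=st(6);e=s['eef_pos']
cv2.imwrite('pics/w7.png',p['frame'][:,:,::-1])
fitnear(p,'r',[.647,.033],z0=.04)
E
```

```text
20.07 [ 0.6428 -0.0676  0.0914] jawyaw -1.96 F [-0.5 -0.7 -0.7] op 0.618
r 0.76 [434.6, 211.2, 576.7, 334.3] ([0.6482, 0.0331, 0.1295], np.float64(0.986))
```

View pics/w7.png

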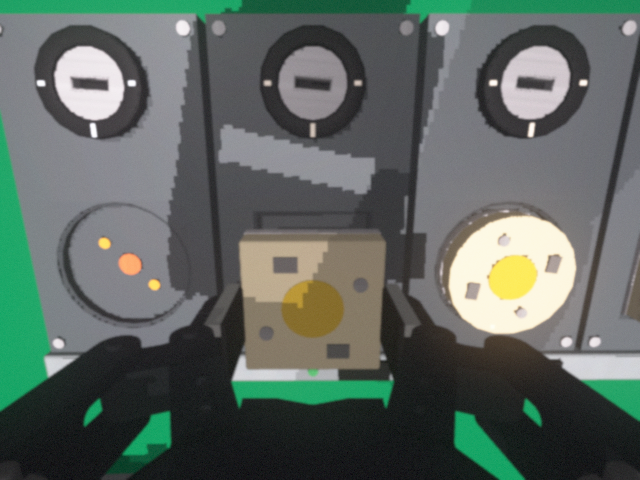

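Held square is at (240..385, 231..368), nest front edge at row 213 with corners (256,213) and (370,213). Same calculation as before.

```bash
python3 - <<'E'
from h import *
p,s=st(1);e=s['eef_pos'];zb=e[2]-.005
print([ray(p,r,c,zb+h).round(4)[:2] for r,c,h in ((240,242,.018),(239,385,.018),(368.5,382,.018),(368.5,247,.018),(231,313,0))])
print([ray(p,r,c,.047).round(4)[:2] for r,c in ((213,256),(213,370))])
E
```

```text
20.17 [ 0.6433 -0.068   0.0925] jawyaw -2.0 F [-0.2 -0.1  0. ] op 0.616
[array([ 0.612 , -0.0925]), array([ 0.6135, -0.041 ]), array([ 0.6671, -0.0413]), array([ 0.665, -0.095]), array([ 0.6141, -0.0668])]
[array([ 0.6138, -0.0959]), array([ 0.6159, -0.0373])]
```

>>> {"method": "servo_tool", "body": {
  "increments": [
    [0.3,0.08,0.02,-0.25,0],
    [0.3,0.08,0.02,-0.5,0],
    [0.3,0.08,0.02,-0.7,0],
    [0.3,0.08,0.02,-0.85,0],
    [0.3,0.08,0.02,-0.95,0],
    [0.3,0.08,0.02,-1.03,0],
    [0.3,0.08,0.02,-1.1,0],
    [0.3,0.08,0.02,-1.17,0],
    [0.3,0.08,0.02,-1.17,0],
    [0.3,0.08,0.02,-1.17,0]
  ]
}}

```text
time: 21.0
eef_pos: [0.6468, -0.0672, 0.046]
tcp_rot: [0.017, 1.0, 0.001, 0.005]
contact_force: [0.1, 1.1, -0.4]
opening: 0.623
```

```bash
python3 - <<'E'
from h import *
p,s=st(2)
E
```

```text
21.1 [ 0.6466 -0.0671  0.0459] jawyaw -2.0 F [ 0.1 -0.  -0.6] op 0.615
```

>>> {"method": "servo_tool", "body": {
  "increments": [
    [0.3,0,0,-0.06,0],
    [0.6,0,0,-0.06,0],
    [1,0,0,-0.06,0],
    [1,0,0,-0.06,0],
    [1,0,0,-0.06,0],
    [1,0,0,0.3,0],
    [1,0,0,1.2,0],
    [1,0,0.2,2.1,0],
    [1,-0.4,0.8,2.9,0],
    [1,-0.9,1.5,3.6,0]
  ]
}}

```text
time: 21.93
eef_pos: [0.6139, -0.0105, 0.1915]
tcp_rot: [0.019, 1.0, 0.001, 0.007]
contact_force: [0.7, -0.3, 1.6]
opening: 1.005
```

```bash
python3 - <<'E'
from h import *
p,s=st(4)
fitnear(p,'r',[.647,.033],z0=.04);fitnear(p,'s',[.6507,.133],z0=.04);fitnear(p,'s',[.6442,-.0668],z0=.04)
b=shot('side','d2.png')
print('side rest',find(b,'rest_slot',.105),find(b,'driver',.01))
a=shot('scene','s2.png');print('scene',find(a,'rest_slot',.105),find(a,'driver',.01))
for n,q in(('side',b),('scene',a)):
    for m in ctrl.masks_of(q,'driver'): print(n,round(m['conf'],2),m['extent'])
for q in 'rs':
    for m in ctrl.masks_of(b,'round1' if q=='r' else 'square1'): print(q,round(m['conf'],2),m['extent'])
E
```

```text
22.13 [ 0.613  -0.0093  0.1895] jawyaw -1.92 F [ 0.  -0.5 -0.8] op 1.0
r 0.72 [326.2, 221.0, 409.4, 302.6] ([0.6481, 0.0334, 0.0761], np.float64(0.978))
s 0.67 [448.8, 225.8, 530.8, 294.7] ([0.6515, 0.1327, 1.5358], np.float64(0.978))
s 0.59 [201.7, 225.5, 276.7, 297.2] ([0.6447, -0.0672, -0.033], np.float64(0.972))
side rest [(0.78, 148, 252, [0.4424, 0.4026, 0.105]), (0.67, 132, 337, [0.7049, 0.4336, 0.105])] [(0.68, 177, 257, [0.4493, 0.3899, 0.01]), (0.37, 277, 283, [0.4467, -0.0146, 0.01])]
scene [(0.63, 187, 447, [0.7155, 0.429, 0.105])] [(0.55, 182, 371, [0.449, 0.4219, 0.01]), (0.5, 291, 336, [0.6311, -0.0474, 0.01]), (0.16, 236, 351, [0.5425, 0.1599, 0.01])]
side 0.6 [247.3, 120.5, 263.1, 173.4]
side 0.15 [347.3, 232.7, 371.9, 254.3]
scene 0.55 [366.2, 139.4, 377.3, 182.2]
scene 0.54 [346.0, 231.2, 355.4, 237.0]
r 0.76 [345.5, 230.4, 372.7, 252.3]
r 0.56 [204.3, 182.4, 228.7, 202.9]
s 0.95 [353.9, 258.9, 383.2, 282.8]
s 0.64 [336.9, 203.7, 355.8, 224.5]
```

All three engines read seated, within about 1 mm of the nest centres in the wrist view. Next is the screwdriver.

>>> {"method": "servo_tool", "body": {
  "increments": [
    [1,-0.3,0.8,0.5,0],
    [1,-0.7,1.75,0.9,0],
    [1,-1.1,2.7,1.3,0],
    [1,-1.55,3.65,1.75,0],
    [1,-2,4.6,1.75,0],
    [1,-2.45,5.55,1.75,0],
    [1,-2.9,6.5,1.75,0],
    [1,-3.4,7.5,1.75,0],
    [1,-3.9,8.5,1.75,0],
    [1,-4.3,9.5,1.75,0]
  ]
}}

```text
time: 23.62
eef_pos: [0.4459, 0.356, 0.2576]
tcp_rot: [0.017, 1.0, 0.002, 0.005]
contact_force: [1.6, -0.6, 0.1]
opening: 1.002
```

```bash
python3 - <<'E'
from h import *
p,s=st(5)
cv2.imwrite('pics/w8.png',p['frame'][:,:,::-1])
print(find(p,'rest_slot',.105),find(p,'driver',.01))
for m in ctrl.masks_of(p,'driver'):
    print(round(m['conf'],2),m['extent'])
E
```

```text
23.87 [0.4472 0.3543 0.2571] jawyaw -1.95 F [-1.  -0.2 -0.3] op 1.001
[(0.82, 227, 381, [0.4539, 0.412, 0.105])] [(0.76, 204, 367, [0.4521, 0.4146, 0.01])]
0.68 [362.6, 200.4, 438.0, 282.0]
```

View pics/w8.png

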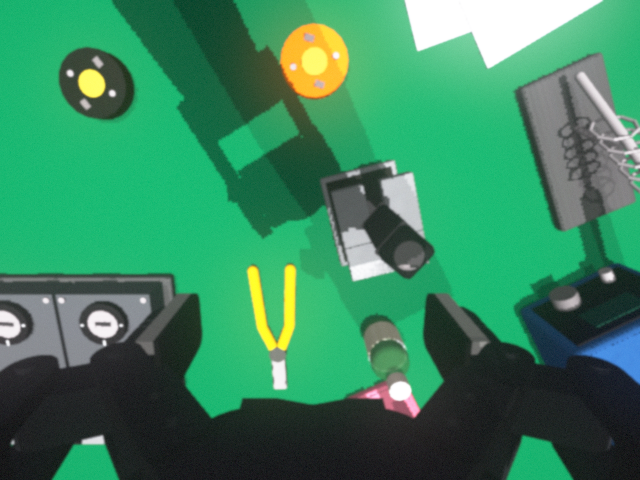

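>>> {"method": "servo_tool", "body": {
  "increments": [
    [1,0,0.5,0,0],
    [1,0,1,0,0],
    [1,0,1.4,0,0],
    [1,0,1.4,0,0],
    [1,0,1.4,0,0],
    [1,0,1.4,0,0],
    [1,0,1.4,0,0],
    [1,0,1.4,0,0],
    [1,0,1.4,0,0],
    [1,0,1.4,0,0]
  ]
}}

```text
time: 24.85
eef_pos: [0.4481, 0.4088, 0.2572]
tcp_rot: [0.019, 1.0, 0.001, 0.005]
contact_force: [-0.1, -1.3, -0.1]
opening: 1.001
```

```bash
python3 - <<'E'
from h import *
p,s=st(3)
cv2.imwrite('pics/w9.png',cv2.resize(p['frame'][150:300,240:400,::-1],None,fx=5,fy=4,interpolation=cv2.INTER_CUBIC))
print(find(p,'rest_slot',.105),find(p,'driver',.01))
for m in ctrl.masks_of(p,'driver'):
    R=np.array(m['region']).astype(np.uint8);print(round(m['conf'],2),m['extent'])
E
```

```text
25.0 [0.448  0.4091 0.2572] jawyaw -2.13 F [ 0.9  0.1 -0.3] op 1.0
[] [(0.93, 203, 316, [0.4507, 0.4143, 0.01])]
0.69 [291.7, 200.2, 349.0, 280.5]
```

View pics/w9.png

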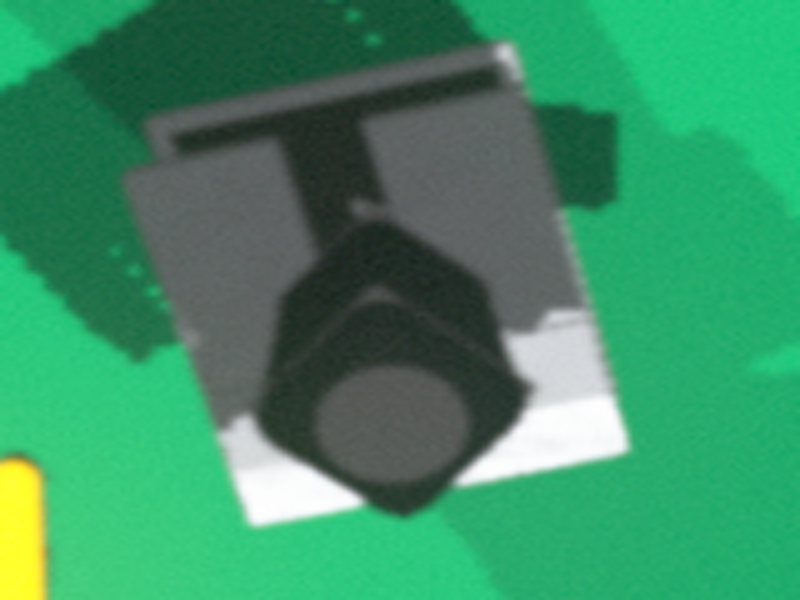

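The close crop shows the steel rest with its mouth towards -x. The handle is turned by roughly 45° to the rest, with top-face corners at crop (377,292), (260,415), (403,515), (530,385).

```bash
python3 - <<'E'
from h import *
p,s=st(1)
g=lambda x,y,z: ray(p,150+(y+.0)/4,240+x/5,z)[:2]
C=np.array([g(377,292,.19),g(260,415,.19),g(403,515,.19),g(530,385,.19)])
print(C.round(4),'centre',C.mean(0),'circle',g(392,422,.19))
E_=np.roll(C,-1,0)-C;print('len',np.linalg.norm(E_,axis=1).round(4),'ang',np.degrees(np.arctan2(E_[:,1],E_[:,0])).round(1))
P=np.array([g(128,172,.105),g(250,525,.105),g(628,455,.105),g(528,88,.105)]);print('plate',P.round(4))
d=P[1]-P[0],P[2]-P[3],P[2]-P[1];print([np.degrees(np.arctan2(v[1],v[0])).round(1) for v in d])
S=np.array([g(283,140,.105),g(365,125,.105),g(315,250,.105),g(388,205,.105)]);print('slot',S.round(4))
v=S[2]-S[0],S[3]-S[1];print([np.degrees(np.arctan2(a[1],a[0])).round(1) for a in v])
E
```

```text
25.2 [0.448  0.4092 0.2571] jawyaw -2.12 F [ 0.4  0.8 -0.1] op 0.999
[[0.4303 0.4116]
 [0.4484 0.3971]
 [0.4649 0.4135]
 [0.445  0.4291]] centre [0.44718361 0.41279899] circle [0.45013896 0.41264675]
len [0.0232 0.0233 0.0253 0.0229] ang [ -38.7   44.9  141.9 -130.1]
plate [[0.4241 0.3731]
 [0.5    0.3885]
 [0.4867 0.4527]
 [0.4099 0.437 ]]
[np.float64(11.5), np.float64(11.6), np.float64(101.7)]
slot [[0.4186 0.398 ]
 [0.4162 0.4111]
 [0.441  0.4021]
 [0.4323 0.4142]]
[np.float64(10.4), np.float64(10.9)]
```

>>> {"method": "servo_tool", "body": {
  "increments": [
    [1,0.05,0.09,0,-1.3],
    [1,0.05,0.09,0,-2.6],
    [1,0.05,0.09,0,-3.9],
    [1,0.05,0.09,0,-5.2],
    [1,0.05,0.09,0,-6.4],
    [1,0.05,0.09,0,-7.2],
    [1,0.05,0.09,0,-7.7],
    [1,0.05,0.09,0,-7.7],
    [1,0.05,0.09,0,-7.7],
    [1,0.05,0.09,0,-7.7]
  ]
}}

```text
time: 26.03
eef_pos: [0.4499, 0.4128, 0.2571]
tcp_rot: [0.347, 0.938, -0.0, 0.005]
contact_force: [0.5, 0.2, 0.0]
opening: 1.001
```

```bash
python3 - <<'E'
from h import *
p,s=st(3);print(s['qpos'].round(2))
cv2.imwrite('pics/w10.png',p['frame'][100:480,120:520,::-1])
E
```

```text
26.18 [0.45   0.4129 0.2571] jawyaw -40.59 F [ 1.2  0.5 -0.2] op 1.001
[ 0.58  0.13  1.72 -0.01  1.29 -0.28]
```

View pics/w10.png

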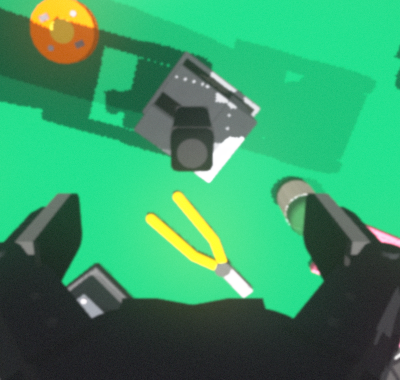

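The handle now lies square to the jaws and centred at column 312. I'll go down and grip it.

>>> {"method": "servo_tool", "body": {
  "increments": [
    [1,0,0,-0.5,0],
    [1,0,0,-1.1,0],
    [1,0,0,-1.7,0],
    [1,0,0,-2.3,0],
    [1,0,0,-2.8,0],
    [1,0,0,-3.05,0],
    [1,0,0,-3.15,0],
    [1,0,0,-3.15,0],
    [1,0,0,-3.15,0],
    [0.6,0,0,-3.15,0]
  ],
  "grip_force": 80
}}

```text
time: 27.02
eef_pos: [0.451, 0.4135, 0.1331]
tcp_rot: [0.347, 0.938, 0.001, 0.006]
contact_force: [0.2, 0.2, -0.7]
opening: 0.88
```

>>> {"method": "servo_tool", "body": {
  "increments": [
    [0,0,0,0,0],
    [0,0,0,0,0],
    [0,0,0,0,0],
    [0,0,0,0,0],
    [0,0,0,0,0],
    [0,0,0,0,0],
    [0,0,0,0,0],
    [0,0,0,0,0],
    [0,0,0,0,0],
    [0,0,0,0,0]
  ],
  "grip_force": 80
}}

```text
time: 27.85
eef_pos: [0.4513, 0.4137, 0.1338]
tcp_rot: [0.347, 0.938, 0.001, 0.006]
contact_force: [0.1, -0.8, 5.2]
opening: 0.296
```

```bash
python3 - <<'E'
from h import *
st(2)
E
```

```text
27.95 [0.4513 0.4137 0.1338] jawyaw -40.58 F [-1.3 -0.6  5.4] op 0.289
```

>>> {"method": "servo_tool", "body": {
  "increments": [
    [0,0,0,0.3,0],
    [0,0,0,0.7,0],
    [0,0,0,1.1,0],
    [0,0,0,1.5,0],
    [0,0,0,1.9,0],
    [0,0,0,2.3,0],
    [0,0,0,2.7,0],
    [0,0,0,3.1,0],
    [0,0,0,3.4,0],
    [0,0,0,3.5,0]
  ]
}}

```text
time: 28.78
eef_pos: [0.4518, 0.4141, 0.276]
tcp_rot: [0.347, 0.938, 0.003, 0.007]
contact_force: [0.5, 0.3, -0.8]
opening: 0.298
```

```bash
python3 - <<'E'
from h import *
p,s=st(3)
T=s['eef_pos']-[0,0,.1238]
out=[]
for n in ('side','scene'):
    q=shot(n);u,v=proj(q,T).astype(int);print(n,u,v)
    out.append(cv2.resize(q['frame'][max(v-45,0):v+15,u-25:u+25,::-1],(390,468),interpolation=cv2.INTER_CUBIC))
cv2.imwrite('pics/b1.png',np.hstack(out))
E
```

```text
28.93 [0.4511 0.4136 0.2732] jawyaw -40.58 F [-0.2 -0.3 -1.5] op 0.299
side 253 132
scene 372 149
```

View pics/b1.png

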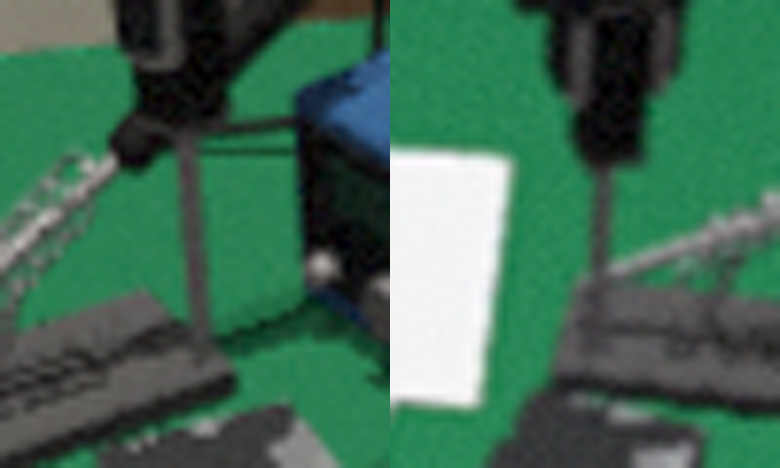

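>>> {"method": "servo_tool", "body": {
  "increments": [
    [0,0.2,-0.6,0,0.7],
    [0,0.5,-1.4,0,1.5],
    [0,0.8,-2.2,0,2.4],
    [0,1.1,-3,0,3.4],
    [0,1.5,-3.8,0,4.4],
    [0,1.8,-4.6,0,5.4],
    [0,2.1,-5.4,0,6.3],
    [0,2.4,-6.2,-0.5,7.2],
    [0,2.65,-6.8,-1,7.73],
    [0,2.7,-6.95,-1.5,7.73]
  ]
}}

```text
time: 29.87
eef_pos: [0.5598, 0.1315, 0.2106]
tcp_rot: [0.018, 1.0, 0.001, 0.005]
contact_force: [0.6, 0.4, -1.5]
opening: 0.295
```

```bash
python3 - <<'E'
from h import *
p,s=st(5);e=s['eef_pos'];T=e-[0,0,.1238]
print('tip px',proj(p,T),'rotor px',proj(p,[.560,.1355,.052]))
u,v=proj(p,T).astype(int)
cv2.imwrite('pics/w11.png',cv2.resize(p['frame'][max(v-70,0):v+80,u-100:u+100,::-1],(800,600),interpolation=cv2.INTER_CUBIC));print(u-100,max(v-70,0))
for n in('scene','side'):
    q=shot(n)
    for k,z0,xs in(('r',.04,[.6478,.0332]),('s',.04,[.651,.133]),('s',.04,[.6445,-.067])): fitnear(q,k,xs,z0)
E
```

```text
30.12 [0.5587 0.136  0.2125] jawyaw -1.9 F [-0.3  0.5 -0.6] op 0.295
tip px [312.6959435  230.86233049] rotor px [311.86670916 221.58314742]
212 160
r 0.92 [347.9, 254.3, 368.8, 275.8] ([0.6456, 0.034, 0.3236], np.float64(0.917))
s 0.58 [363.5, 236.6, 394.5, 255.7] ([0.6484, 0.1354, -0.0458], np.float64(0.887))
s 0.55 [322.6, 278.0, 350.8, 298.5] ([0.6412, -0.0659, -0.0547], np.float64(0.882))
r 0.92 [346.3, 229.2, 371.5, 252.3] ([0.6473, 0.0325, 0.0321], np.float64(0.933))
s 0.82 [337.9, 204.2, 357.6, 219.6] ([0.6504, 0.1329, -0.0562], np.float64(0.917))
s 0.8 [354.6, 258.0, 382.3, 282.3] ([0.6441, -0.0677, -0.0553], np.float64(0.9))
```

View pics/w11.png

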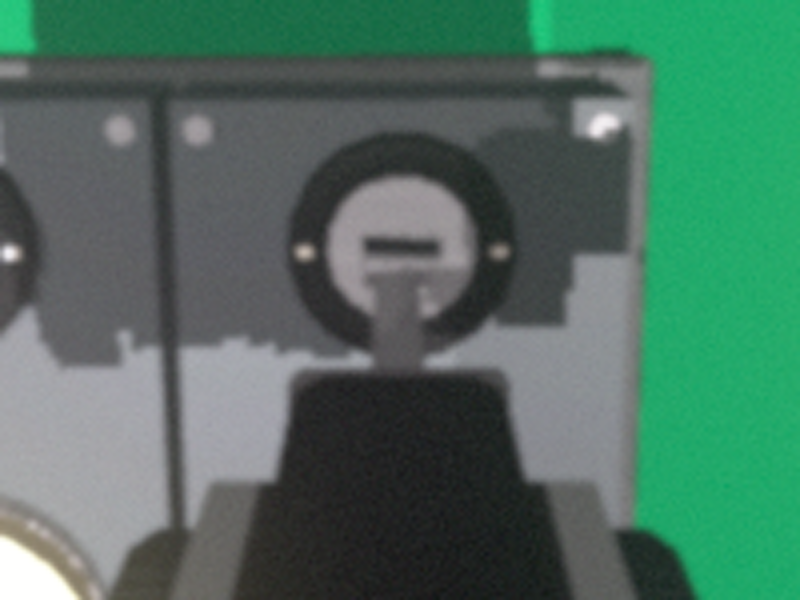

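The crop shows the blade's width already parallel to the slot. The blade tip is at about crop (399,270) and the slot centre at (402,246). I'll convert these to an offset.

```bash
python3 - <<'E'
from h import *
p,s=st(1);z=s['eef_pos'][2]-.1238
g=lambda x,y,z: ray(p,160+y/4,212+x/4,z)[:2].round(4)
print('tip',g(399,270,z)+[.001,0],g(399,272,z)+[.001,0],'slot',g(402,246,.052),'collar',g(402,243,.054),'dots',g(305,252,.054),g(500,251,.054))
E
```

```text
30.57 [0.5588 0.1356 0.2125] jawyaw -1.9 F [-0.8  0.2 -0.8] op 0.297
tip [0.5588 0.1357] [0.5592 0.1357] slot [0.5617 0.1363] collar [0.5606 0.1363] dots [0.5619 0.1161] [0.5631 0.1566]
```

>>> {"method": "servo_tool", "body": {
  "increments": [
    [0,0.06,0.01,-0.2,0],
    [0,0.06,0.01,-0.4,0],
    [0,0.06,0.01,-0.55,0],
    [0,0.06,0.01,-0.7,0],
    [0,0.06,0.01,-0.76,0],
    [0,0.06,0.01,-0.76,0],
    [0,0.06,0.01,-0.76,0],
    [0,0.06,0.01,-0.76,0],
    [0,0.06,0.01,-0.76,0],
    [0,0.06,0.01,-0.76,0]
  ]
}}

```text
time: 31.4
eef_pos: [0.5614, 0.1361, 0.1826]
tcp_rot: [0.017, 1.0, 0.002, 0.006]
contact_force: [0.1, -0.9, -1.5]
opening: 0.293
```

>>> {"method": "servo_tool", "body": {
  "increments": [
    [0,0,0,-0.04,0],
    [0,0,0,-0.08,0],
    [0,0,0,-0.11,0],
    [0,0,0,-0.14,0],
    [0,0,0,-0.17,0],
    [0,0,0,-0.2,0],
    [0,0,0,-0.22,0],
    [0,0,0,-0.23,0],
    [0,0,0,-0.23,0],
    [0,0,0,-0.23,0]
  ]
}}

```text
time: 32.23
eef_pos: [0.5612, 0.136, 0.173]
tcp_rot: [0.017, 1.0, 0.002, 0.005]
contact_force: [0.3, 1.0, -1.4]
opening: 0.292
```

```bash
python3 - <<'E'
from h import *
p,s=st(2);print('tip z',s['eef_pos'][2]-.1238)
E
```

```text
32.33 [0.5612 0.1361 0.1731] jawyaw -1.9 F [-1.   1.2 -1.8] op 0.297
tip z 0.049299180842785256
```

The tip is about 5 mm into the slot with no contact force. Turning clockwise now.

>>> {"method": "servo_tool", "body": {
  "increments": [
    [0,0,0,-0.01,-0.8],
    [0,0,0,-0.02,-1.8],
    [0,0,0,-0.02,-2.8],
    [0,0,0,-0.02,-3.8],
    [0,0,0,-0.02,-4.8],
    [0,0,0,-0.02,-5.8],
    [0,0,0,-0.02,-6.8],
    [0,0,0,-0.02,-7.8],
    [0,0,0,-0.02,-8.8],
    [0,0,0,-0.02,-9.8]
  ]
}}

```text
time: 33.17
eef_pos: [0.5607, 0.1361, 0.1723]
tcp_rot: [0.431, 0.902, -0.001, 0.005]
contact_force: [-1.6, -0.9, -0.5]
opening: 0.294
```

```bash
python3 - <<'E'
from h import *
p,s=st(2);print(s['wrist_torque'].round(3))
E
```

```text
33.27 [0.5608 0.1361 0.1723] jawyaw -50.88 F [-1.3  1.  -1.3] op 0.295
[0.062 0.513 0.092]
```

>>> {"method": "servo_tool", "body": {
  "increments": [
    [0,0,0,0,-1],
    [0,0,0,0,-2],
    [0,0,0,0,-3],
    [0,0,0,0,-4],
    [0,0,0,0,-5],
    [0,0,0,0,-6],
    [0,0,0,0,-7],
    [0,0,0,0,-8],
    [0,0,0,0,-8.8],
    [0,0,0,0,-9.4]
  ]
}}

```text
time: 34.1
eef_pos: [0.5607, 0.1359, 0.1723]
tcp_rot: [0.754, 0.657, -0.003, 0.004]
contact_force: [-1.2, -0.3, -0.5]
opening: 0.295
```

```bash
python3 - <<'E'
from h import *
p,s=st(2);print(s['wrist_torque'].round(3))
E
```

```text
34.2 [0.5607 0.1359 0.1723] jawyaw -97.74 F [-1.8 -0.2 -1.1] op 0.291
[-0.141  0.286  0.07 ]
```

>>> {"method": "servo_tool", "body": {
  "increments": [
    [0,0,0,0,-0.4],
    [0,0,0,0,-0.8],
    [0,0,0,0,-1.2],
    [0,0,0,0,-1.6],
    [0,0,0,0,-1.9],
    [0,0,0,0,-1.9],
    [0,0,0,0,-1.9],
    [0,0,0,0,-1.9],
    [0,0,0,0,-1.9],
    [0,0,0,0,-1.9]
  ]
}}

```text
time: 35.03
eef_pos: [0.5607, 0.1358, 0.1723]
tcp_rot: [0.805, 0.593, -0.003, 0.004]
contact_force: [-0.6, -0.7, -1.6]
opening: 0.299
```

```bash
python3 - <<'E'
from h import *
p,s=st(2);print(s['wrist_torque'].round(3))
E
```

```text
35.13 [0.5607 0.1358 0.1723] jawyaw -107.21 F [-0.7 -0.7 -0.9] op 0.294
[-0.198  0.341 -0.016]
```

>>> {"method": "servo_tool", "body": {
  "increments": [
    [0,0,0,0,0.6],
    [0,0,0,0,1.2],
    [0,0,0,0,1.6],
    [0,0,0,0,1.6],
    [0,0,0,0.2,1.6],
    [0,0,0,0.5,1.6],
    [0,0,0,0.8,1.6],
    [0,0,0,1,1.6],
    [0,0,0,1,1.6],
    [0,0,0,1,1.6]
  ]
}}

```text
time: 35.97
eef_pos: [0.5614, 0.1359, 0.2139]
tcp_rot: [0.762, 0.648, -0.002, 0.005]
contact_force: [-0.3, 0.6, -1.4]
opening: 0.295
```

```bash
cat >> h.py <<'E'
def patch(p,x,y,z=.054,h=.03,n=240):
    """top-down view, image up = +x world, image left = +y"""
    c=[(x+h,y+h),(x+h,y-h),(x-h,y-h),(x-h,y+h)]
    src=np.float32([proj(p,[a,b,z]) for a,b in c]);H=cv2.getPerspectiveTransform(src,np.float32([[0,0],[n,0],[n,n],[0,n]]))
    return cv2.warpPerspective(p['frame'],H,(n,n))
def slot(p,x,y,h=.03,n=240):
    a=cv2.cvtColor(patch(p,x,y,h=h,n=n),cv2.COLOR_RGB2GRAY);k=n/(2*h)
    Y,X=np.mgrid[:n,:n];D=np.hypot(X-n/2,Y-n/2)<.0125*k
    m=((a<.55*np.median(a[D]))&D).astype(np.uint8)
    nn,l,s,c=cv2.connectedComponentsWithStats(m);res=[]
    for j in range(1,nn):
        if s[j,4]>150:
            r=cv2.minAreaRect(np.argwhere(l==j)[:,::-1].astype(np.float32));(cx,cy),(w,hh),an=r
            if w<hh: an+=90
            # direction in image (cos an, sin an): right=-y, down=-x ; angle from world y, ccw
            dx,dy=-np.sin(np.radians(an)),-np.cos(np.radians(an))
            ang=(np.degrees(np.arctan2(-dx,dy))+90)%180-90
            res.append((round(x+(n/2-cy)/k,4),round(y+(n/2-cx)/k,4),'len',round(max(w,hh)/k*1e3,1),'wid',round(min(w,hh)/k*1e3,1),'ang_from_y',round(float(ang),1)))
    return res
E
python3 - <<'E'
from h import *
p,s=st(3)
R=[(.5612,.136),(.558,.0362),(.5546,-.064)]
im=np.hstack([patch(p,*r) for r in R]+[patch(shot('side'),*R[0])]);cv2.imwrite('pics/w12.png',np.vstack([im[:240,:480],im[:240,480:]])[:,:,::-1])
for r in R: print(slot(p,*r))
E
```

```text
36.12 [0.5602 0.1358 0.2116] jawyaw -99.21 F [-0.2 -0.1 -1.4] op 0.291
[(0.5598, 0.136, 'len', 14.3, 'wid', 2.7, 'ang_from_y', -88.3)]
[]
[]
```

View pics/w12.png

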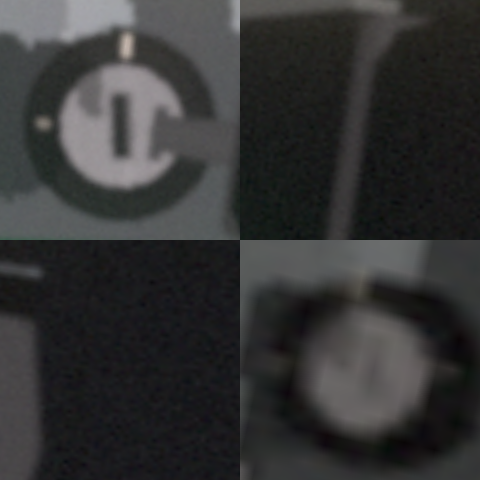

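Slot 0 now points at the nest: angle -88° from y against about -92 at the stop. That makes the rotor about 1.51 rad, so it is on. Next selector, over the round engine's channel.

>>> {"method": "servo_tool", "body": {
  "increments": [
    [0,0,-0.3,0,1],
    [0,0,-0.8,0,2],
    [0,0,-1.3,0,3.2],
    [0,0,-1.8,0,4.4],
    [0,-0.05,-2.3,0,5.6],
    [0,-0.08,-2.49,0,6.8],
    [0,-0.08,-2.49,0,8],
    [0,-0.08,-2.49,0,9.2],
    [0,-0.08,-2.49,0,10.4],
    [0,-0.08,-2.49,0,11.6]
  ]
}}

```text
time: 37.0
eef_pos: [0.5565, 0.036, 0.2106]
tcp_rot: [0.35, 0.937, -0.001, 0.004]
contact_force: [0.2, 0.6, -1.4]
opening: 0.296
```

>>> {"method": "servo_tool", "body": {
  "increments": [
    [0,0,0,0,1],
    [0,0,0,0,2],
    [0,0,0,0,3.2],
    [0,0,0,0,4.4],
    [0,0,0,0,5.6],
    [0,0,0,0,6.8],
    [0,0,0,0,7.5],
    [0,0,0,0,7.9],
    [0,0,0,0,7.9],
    [0,0,0,0,7.9]
  ]
}}

```text
time: 37.83
eef_pos: [0.5563, 0.036, 0.21]
tcp_rot: [0.013, 1.0, 0.0, 0.004]
contact_force: [0.7, 0.1, -2.0]
opening: 0.291
```

```bash
python3 - <<'E'
from h import *
p,s=st(4)
for r in [(.5612,.136),(.558,.0362),(.5546,-.064)]: print(slot(p,*r))
np.save('last.npy',p['frame'])
E
```

```text
38.03 [0.5565 0.036  0.2104] jawyaw -1.47 F [ 0.  -0.5 -1.2] op 0.298
[(0.5596, 0.1354, 'len', 13.2, 'wid', 2.8, 'ang_from_y', -90.0)]
[(0.5561, 0.0356, 'len', 13.9, 'wid', 2.3, 'ang_from_y', -7.4)]
[(0.553, -0.0641, 'len', 12.9, 'wid', 1.7, 'ang_from_y', -6.5)]
```

>>> {"method": "servo_tool", "body": {
  "increments": [
    [0,0.015,0,-0.2,-0.5],
    [0,0.015,0,-0.4,-1],
    [0,0.015,0,-0.55,-1],
    [0,0.015,0,-0.65,-1],
    [0,0.015,0,-0.72,-1],
    [0,0.015,0,-0.78,-1],
    [0,0.015,0,-0.84,-1],
    [0,0.015,0,-0.9,-1],
    [0,0.015,0,-0.95,-1],
    [0,0.015,0,-0.95,-1]
  ]
}}

```text
time: 38.87
eef_pos: [0.5569, 0.0361, 0.172]
tcp_rot: [0.056, 0.998, 0.0, 0.004]
contact_force: [0.9, -0.2, -1.7]
opening: 0.291
```

```bash
python3 - <<'E'
from h import *
p,s=st(3)
E
```

```text
39.02 [0.5572 0.036  0.1726] jawyaw -6.46 F [-0.2 -0.4 -1.3] op 0.291
```

In the slot freely. Now the clockwise turn from -6.5° to about -107° (two calls), then back 8° and up.

>>> {"method": "servo_tool", "body": {
  "increments": [
    [0,0,0,0,-1],
    [0,0,0,0,-2],
    [0,0,0,0,-3],
    [0,0,0,0,-4],
    [0,0,0,0,-5],
    [0,0,0,0,-6],
    [0,0,0,0,-7],
    [0,0,0,0,-8],
    [0,0,0,0,-9],
    [0,0,0,0,-10]
  ]
}}

```text
time: 39.85
eef_pos: [0.5572, 0.036, 0.1728]
tcp_rot: [0.475, 0.88, -0.002, 0.004]
contact_force: [0.1, 0.1, -1.5]
opening: 0.303
```

>>> {"method": "servo_tool", "body": {
  "increments": [
    [0,0,0,0,-1],
    [0,0,0,0,-2],
    [0,0,0,0,-3],
    [0,0,0,0,-4],
    [0,0,0,0,-5],
    [0,0,0,0,-6],
    [0,0,0,0,-7],
    [0,0,0,0,-8],
    [0,0,0,0,-9],
    [0,0,0,0,-10]
  ]
}}

```text
time: 40.68
eef_pos: [0.557, 0.0357, 0.1729]
tcp_rot: [0.803, 0.596, -0.004, 0.003]
contact_force: [-1.4, -0.1, -1.5]
opening: 0.295
```

>>> {"method": "servo_tool", "body": {
  "increments": [
    [0,0,0,0,-0.3],
    [0,0,0,0,-0.5],
    [0,0,0,0,-0.5],
    [0,0,0,0,0.4],
    [0,0,0,0,1.3],
    [0,0,0,0.2,1.3],
    [0,0,0,0.5,1.3],
    [0,0,0,0.8,1.3],
    [0,0,0,1,1.3],
    [0,0,0,1,1.3]
  ]
}}

```text
time: 41.52
eef_pos: [0.5589, 0.0356, 0.2169]
tcp_rot: [0.768, 0.64, -0.002, 0.006]
contact_force: [0.4, 0.3, -0.7]
opening: 0.297
```

```bash
python3 - <<'E'
from h import *
p,s=st(3);print(slot(p,.558,.0362))
E
```

```text
41.67 [0.557  0.0358 0.2131] jawyaw -100.41 F [-0.3  0.  -1.2] op 0.296
[(0.5566, 0.036, 'len', 14.3, 'wid', 2.9, 'ang_from_y', 88.2)]
```

>>> {"method": "servo_tool", "body": {
  "increments": [
    [0,0,-0.3,0,1],
    [0,0,-0.8,0,2],
    [0,0,-1.3,0,3.2],
    [0,0,-1.8,0,4.4],
    [0,-0.05,-2.3,0,5.6],
    [0,-0.07,-2.49,0,6.8],
    [0,-0.07,-2.49,0,8],
    [0,-0.07,-2.49,0,9.2],
    [0,-0.07,-2.49,0,10.4],
    [0,-0.07,-2.49,0,11.6]
  ]
}}

```text
time: 42.5
eef_pos: [0.5536, -0.0639, 0.2119]
tcp_rot: [0.36, 0.933, -0.002, 0.004]
contact_force: [0.3, 0.8, -1.9]
opening: 0.294
```

>>> {"method": "servo_tool", "body": {
  "increments": [
    [0,0,0,0,1],
    [0,0,0,0,2],
    [0,0,0,0,3.2],
    [0,0,0,0,4.4],
    [0,0,0,0,5.6],
    [0,0,0,0,6.5],
    [0,0,0,0,7.2],
    [0,0,0,0,7.2],
    [0,0,0,0,7.2],
    [0,0,0,0,7.2]
  ]
}}

```text
time: 43.33
eef_pos: [0.5533, -0.0638, 0.2114]
tcp_rot: [0.054, 0.999, -0.0, 0.004]
contact_force: [-0.8, -0.4, -1.6]
opening: 0.292
```

```bash
python3 - <<'E'
from h import *
p,s=st(4)
for r in [(.5612,.136),(.558,.0362),(.5546,-.064),(.551,-.164)]: print(slot(p,*r))
E
```

```text
43.53 [ 0.5535 -0.0639  0.2118] jawyaw -6.17 F [-0.7 -0.2 -1.9] op 0.294
[(0.5596, 0.1353, 'len', 12.2, 'wid', 2.0, 'ang_from_y', -90.0)]
[(0.5565, 0.0356, 'len', 13.5, 'wid', 2.8, 'ang_from_y', -90.0)]
[(0.5529, -0.0643, 'len', 14.1, 'wid', 2.4, 'ang_from_y', -6.1)]
[(0.55, -0.164, 'len', 12.6, 'wid', 1.8, 'ang_from_y', -6.3)]
```

Slot 2 is aligned at -6.1°. Going in with +0.5 mm in x.

>>> {"method": "servo_tool", "body": {
  "increments": [
    [0,0.015,0,-0.2,0],
    [0,0.015,0,-0.4,0],
    [0,0.015,0,-0.55,0],
    [0,0.015,0,-0.65,0],
    [0,0.015,0,-0.72,0],
    [0,0.015,0,-0.8,0],
    [0,0.015,0,-0.86,0],
    [0,0.015,0,-0.92,0],
    [0,0.015,0,-0.98,0],
    [0,0.015,0,-0.98,0]
  ]
}}

```text
time: 44.37
eef_pos: [0.5539, -0.0638, 0.1722]
tcp_rot: [0.054, 0.999, -0.0, 0.004]
contact_force: [0.1, 0.7, -1.6]
opening: 0.295
```

```bash
python3 - <<'E'
from h import *
p,s=st(3)
E
```

```text
44.52 [ 0.5542 -0.0639  0.1728] jawyaw -6.18 F [-0.1  0.4 -1.4] op 0.295
```

>>> {"method": "servo_tool", "body": {
  "increments": [
    [0,0,0,0,-1],
    [0,0,0,0,-2],
    [0,0,0,0,-3],
    [0,0,0,0,-4],
    [0,0,0,0,-5],
    [0,0,0,0,-6],
    [0,0,0,0,-7],
    [0,0,0,0,-8],
    [0,0,0,0,-9],
    [0,0,0,0,-10]
  ]
}}

```text
time: 45.35
eef_pos: [0.5542, -0.064, 0.1731]
tcp_rot: [0.472, 0.881, -0.003, 0.004]
contact_force: [-0.7, -0.2, -0.1]
opening: 0.298
```

>>> {"method": "servo_tool", "body": {
  "increments": [
    [0,0,0,0,-1],
    [0,0,0,0,-2],
    [0,0,0,0,-3],
    [0,0,0,0,-4],
    [0,0,0,0,-5],
    [0,0,0,0,-6],
    [0,0,0,0,-7],
    [0,0,0,0,-8],
    [0,0,0,0,-9],
    [0,0,0,0,-10]
  ]
}}

```text
time: 46.18
eef_pos: [0.5539, -0.0643, 0.1732]
tcp_rot: [0.802, 0.598, -0.004, 0.002]
contact_force: [-1.0, -0.7, -2.4]
opening: 0.296
```

>>> {"method": "servo_tool", "body": {
  "increments": [
    [0,0,0,0,-0.4],
    [0,0,0,0,-0.6],
    [0,0,0,0,-0.6],
    [0,0,0,0,0.4],
    [0,0,0,0,1.3],
    [0,0,0,0.2,1.3],
    [0,0,0,0.6,1.3],
    [0,0,0,1,1.3],
    [0,0,0,1.4,1.3],
    [0,0,0,1.6,1.3]
  ]
}}

```text
time: 47.02
eef_pos: [0.5552, -0.0646, 0.2406]
tcp_rot: [0.767, 0.642, -0.003, 0.005]
contact_force: [0.3, -0.4, -1.6]
opening: 0.294
```

```bash
python3 - <<'E'
from h import *
p,s=st(3);print(slot(p,.5546,-.064));print(s['qpos'].round(2))
for n in('wrist','side'):
    q=shot(n)
    for k,z0,xs in(('r',.04,[.6478,.0332]),('s',.04,[.651,.133]),('s',.04,[.6445,-.067])): fitnear(q,k,xs,z0)
E
```

```text
47.17 [ 0.5544 -0.0644  0.2382] jawyaw -100.14 F [-0.6 -0.4 -2. ] op 0.294
[(0.5535, -0.0639, 'len', 14.2, 'wid', 2.8, 'ang_from_y', -90.0)]
[-0.29  0.02  1.86 -0.01  1.26 -0.11]
r 0.63 [364.3, 30.3, 443.3, 117.9] ([0.6483, 0.0329, 0.3343], np.float64(0.972))
s 0.75 [378.5, 160.3, 444.0, 230.7] ([0.6444, -0.0674, 1.5369], np.float64(0.958))
r 0.63 [347.3, 229.9, 374.1, 253.9] ([0.6478, 0.0335, -0.1972], np.float64(0.882))
s 0.58 [329.6, 190.2, 347.2, 254.7] ([0.6162, 0.122, 0.3153], np.float64(0.346))
s 0.5 [344.7, 204.2, 359.0, 220.5] ([0.6586, 0.1308, -0.3428], np.float64(0.463))
```

All three read on. Carrying the driver back to its rest.

>>> {"method": "servo_tool", "body": {
  "increments": [
    [0,0,0.3,0.6,0.5],
    [0,-0.1,1,1.2,1.4],
    [0,-0.3,1.8,1.3,2.4],
    [0,-0.5,2.6,1.3,3.4],
    [0,-0.7,3.4,1.3,4.4],
    [0,-0.9,4.2,1.3,5.4],
    [0,-1.1,5,1.3,6.4],
    [0,-1.3,5.8,1.3,7.4],
    [0,-1.5,6.6,1.3,8.4],
    [0,-1.7,7.4,1.3,9.4]
  ]
}}

```text
time: 48.4
eef_pos: [0.4849, 0.2333, 0.2883]
tcp_rot: [0.445, 0.895, -0.003, 0.004]
contact_force: [1.3, -0.5, -1.3]
opening: 0.294
```

```bash
python3 - <<'E'
from h import *
st(3)
E
```

```text
48.55 [0.4848 0.2335 0.2882] jawyaw -52.91 F [ 0.6 -0.  -0.6] op 0.29
```

>>> {"method": "servo_tool", "body": {
  "increments": [
    [0,-0.1,0.6,0,0.4],
    [0,-0.25,1.4,0,0.9],
    [0,-0.4,2.2,0,1.4],
    [0,-0.55,3,0,1.9],
    [0,-0.7,3.8,0,2.3],
    [0,-0.8,4.3,0,2.47],
    [0,-0.84,4.5,0,2.47],
    [0,-0.84,4.5,0,2.47],
    [0,-0.84,4.5,0,2.47],
    [0,-0.84,4.5,0,2.47]
  ]
}}

```text
time: 49.38
eef_pos: [0.452, 0.412, 0.288]
tcp_rot: [0.348, 0.938, -0.004, 0.004]
contact_force: [-0.2, -0.1, -0.8]
opening: 0.298
```

```bash
python3 - <<'E'
from h import *
p,s=st(4);T=s['eef_pos']-[0,0,.1238];u,v=proj(p,T).astype(int);print(u,v)
cv2.imwrite('pics/w13.png',cv2.resize(p['frame'][max(v-80,0):v+70,u-100:u+100,::-1],(800,600),interpolation=cv2.INTER_CUBIC))
E
```

```text
49.58 [0.4517 0.4125 0.2884] jawyaw -40.65 F [-1.  -0.2 -0.8] op 0.295
313 228
```

View pics/w13.png

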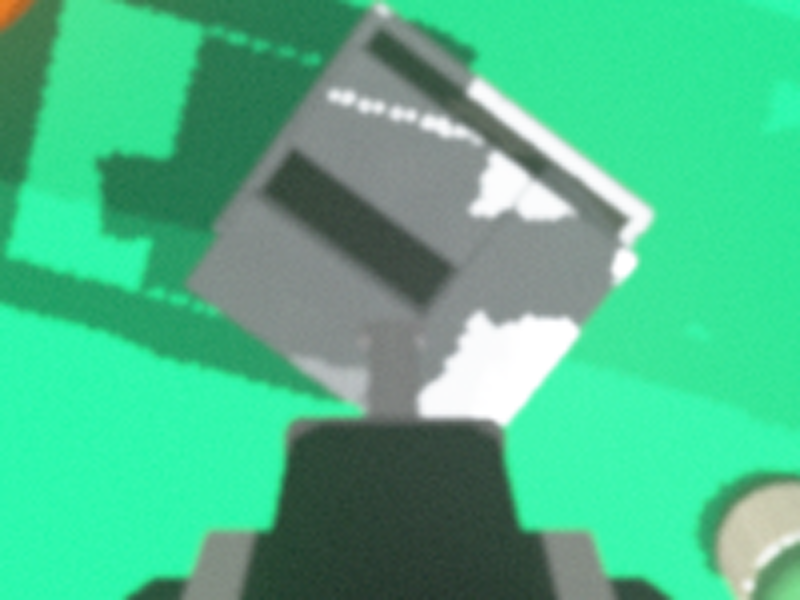

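The view shows the rest slot from its mouth at crop (283,172) to its closed end (440,288). The blade is still about 60 mm above the plate. Computing the slot point against the tip.

```bash
python3 - <<'E'
from h import *
p,s=st(1)
g=lambda x,y,z=.105: ray(p,148+y/4,213+x/4,z)[:2]
m=(g(300,150)+g(265,195))/2;c=(g(455,268)+g(425,308))/2;d=(c-m)/np.linalg.norm(c-m)
print('mouth',m,'closed',c,'len',np.linalg.norm(c-m),'ang',np.degrees(np.arctan2(d[1],d[0])),'slotpt',c-.012*d,m+.036*d)
print('tip seen',g(392,322,s['eef_pos'][2]-.1238))
E
```

```text
49.63 [0.4517 0.4127 0.2883] jawyaw -40.63 F [-0.3 -0.  -0.7] op 0.296
mouth [0.4203008  0.40525584] closed [0.46271684 0.41474376] len 0.04346424525258907 ang 12.608757973500206 slotpt [0.45100624 0.41212425] [0.4554326  0.41311437]
tip seen [0.4506656  0.41138835]
```

>>> {"method": "servo_tool", "body": {
  "increments": [
    [0,0,0.015,-0.25,0],
    [0,0,0.015,-0.5,0],
    [0,0,0.015,-0.8,0],
    [0,0,0.015,-1.1,0],
    [0,0,0.015,-1.3,0],
    [0,0,0.015,-1.5,0],
    [0,0,0.015,-1.7,0],
    [0,0,0.015,-1.9,0],
    [0,0,0.015,-2.1,0],
    [0,0,0.015,-2.3,0]
  ]
}}

```text
time: 50.47
eef_pos: [0.4517, 0.4134, 0.1958]
tcp_rot: [0.347, 0.938, -0.003, 0.004]
contact_force: [0.9, -0.4, -2.2]
opening: 0.296
```

```bash
python3 - <<'E'
from h import *
st(2)
E
```

```text
50.57 [0.4508 0.4128 0.1943] jawyaw -40.63 F [ 0.3 -0.8 -1.5] op 0.291
```

>>> {"method": "servo_tool", "body": {
  "increments": [
    [0,0,0,-0.25,0],
    [0,0,0,-0.5,0],
    [0,0,0,-0.75,0],
    [0,0,0,-1,0],
    [0,0,0,-1.2,0],
    [0,0,0,-1.35,0],
    [0,0,0,-1.45,0],
    [0,0,0,-1.48,0],
    [0,0,0,-1.48,0],
    [0,0,0,-1.48,0]
  ]
}}

```text
time: 51.4
eef_pos: [0.4512, 0.413, 0.1356]
tcp_rot: [0.347, 0.938, -0.004, 0.004]
contact_force: [0.0, 0.2, -1.3]
opening: 0.296
```

```bash
python3 - <<'E'
from h import *
st(2)
E
```

```text
51.5 [0.4512 0.413  0.1358] jawyaw -40.63 F [ 0.   0.  -2.1] op 0.292
```

>>> {"method": "servo_tool", "body": {
  "increments": [
    [0,0,0,-0.03,0],
    [0,0,0,-0.05,0],
    [0,0,0,-0.05,0],
    [0.35,0,0,-0.05,0],
    [0.45,0,0,-0.05,0],
    [0.6,0,0,-0.05,0],
    [0.8,0,0,-0.05,0],
    [1,0,0,-0.05,0],
    [1,0,0,-0.05,0],
    [1,0,0,-0.05,0]
  ]
}}

```text
time: 52.33
eef_pos: [0.4513, 0.4131, 0.1339]
tcp_rot: [0.347, 0.938, -0.004, 0.004]
contact_force: [0.2, 0.5, 0.1]
opening: 0.998
```

>>> {"method": "servo_tool", "body": {
  "increments": [
    [1,0,0,0.3,0],
    [1,0,0,0.8,0],
    [1,0,0,1.4,0],
    [1,0,0,2,0],
    [1,0,0,2.6,0],
    [1,0,0,3,0],
    [1,0,-0.5,3.2,0.8],
    [1,0,-1.2,3.2,2],
    [1,0,-2,3.2,3.2],
    [1,0,-2.5,3.2,4.4]
  ]
}}

```text
time: 53.17
eef_pos: [0.4512, 0.3113, 0.2633]
tcp_rot: [0.159, 0.987, -0.003, 0.005]
contact_force: [0.3, 0.5, -0.6]
opening: 0.995
```

```bash
python3 - <<'E'
from h import *
p,s=st(4)
print(find(p,'driver',.01),find(p,'rest_slot',.105));print([ (round(m['conf'],2),m['extent']) for m in ctrl.masks_of(p,'driver')])
out=[]
for n in('side','scene'):
    q=shot(n);print(n,find(q,'driver',.01),[ (round(m['conf'],2),m['extent']) for m in ctrl.masks_of(q,'driver')])
    for k,z0,xs in(('r',.04,[.6478,.0332]),('s',.04,[.651,.133]),('s',.04,[.6445,-.067])): fitnear(q,k,xs,z0)
    u,v=proj(q,[.451,.413,.1]).astype(int);a=cv2.resize(q['frame'][v-45:v+45,u-50:u+50],(400,300),interpolation=cv2.INTER_CUBIC)
    u,v=proj(q,[.60,-.016,.045]).astype(int);b=cv2.resize(q['frame'][v-65:v+65,u-85:u+85],(400,300),interpolation=cv2.INTER_CUBIC)
    out.append(np.vstack([a,b]))
cv2.imwrite('pics/f1.png',np.hstack(out)[:,:,::-1])
E
```

```text
53.37 [0.4515 0.3131 0.2629] jawyaw -18.79 F [ 0.2  0.1 -0.7] op 1.001
[(0.88, 167, 404, [0.4507, 0.4138, 0.01]), (0.49, 451, 69, [0.6657, -0.1003, 0.01])] [(0.92, 183, 428, [0.4537, 0.4097, 0.105]), (0.75, 428, 525, [0.7174, 0.4413, 0.105]), (0.55, 311, 351, [0.542, 0.3169, 0.105])]
[(0.87, [413.6, 160.1, 502.4, 220.3])]
side [(0.85, 174, 258, [0.4537, 0.4041, 0.01])] [(0.72, [247.0, 121.9, 262.3, 172.3])]
r 0.98 [346.6, 231.3, 373.4, 254.7] ([0.648, 0.0315, 0.1263], np.float64(0.943))
r 0.27 [306.6, 228.2, 383.9, 261.5] ([0.557, 0.0214, 2.4261], np.float64(0.357))
s 0.79 [335.8, 203.1, 358.6, 221.7] ([0.65, 0.1326, -0.0678], np.float64(0.919))
scene [(0.51, 183, 371, [0.4528, 0.4165, 0.01]), (0.42, 344, 239, [0.5326, -0.3374, 0.01])] [(0.62, [365.3, 138.7, 379.1, 185.6])]
r 0.81 [350.2, 254.6, 365.4, 276.3] ([0.6439, 0.0347, 0.1293], np.float64(0.848))
s 0.77 [365.5, 236.7, 390.7, 255.6] ([0.6485, 0.135, 0.1338], np.float64(0.834))
s 0.82 [323.7, 281.3, 351.6, 296.7] ([0.6418, -0.0669, -0.0365], np.float64(0.93))
```

>>> {"method": "servo_tool", "body": {
  "increments": [
    [1,0.3,-0.8,0,0.3],
    [1,0.6,-1.6,0,0.6],
    [1,0.9,-2.4,0,0.9],
    [1,1.2,-3.2,0,1.3],
    [1,1.5,-4,0,1.7],
    [1,1.9,-4.8,0,2.1],
    [1,2.3,-5.6,0,2.5],
    [1,2.7,-6.4,0,2.9],
    [1,3,-7.2,0,3.2],
    [1,3.2,-7.8,0,3.4]
  ]
}}

```text
time: 54.95
eef_pos: [0.5801, -0.0017, 0.2619]
tcp_rot: [0.014, 1.0, -0.003, 0.005]
contact_force: [0.1, -0.4, 0.1]
opening: 1.001
```

```bash
python3 - <<'E'
from h import *
p,s=st(5)
for r in [(.5612,.136),(.558,.0362),(.5546,-.064),(.551,-.164)]: print(slot(p,*r))
for k,xs in(('r',[.6478,.0332]),('s',[.651,.133]),('s',[.6445,-.067])): fitnear(p,k,xs,.04)
E
```

```text
55.2 [0.579  0.0014 0.2617] jawyaw -1.66 F [ 0.2  0.6 -0.1] op 1.001
[(0.5598, 0.1354, 'len', 14.3, 'wid', 3.5, 'ang_from_y', 88.8)]
[(0.5564, 0.0355, 'len', 13.8, 'wid', 2.5, 'ang_from_y', -90.0)]
[(0.553, -0.0641, 'len', 13.8, 'wid', 2.8, 'ang_from_y', -90.0)]
[(0.5499, -0.1639, 'len', 13.9, 'wid', 3.3, 'ang_from_y', -5.2)]
r 0.85 [317.6, 241.5, 382.5, 305.5] ([0.6477, 0.0331, 0.0023], np.float64(0.974))
s 0.69 [416.9, 244.1, 478.8, 301.4] ([0.6507, 0.1326, -0.03], np.float64(0.929))
s 0.74 [219.5, 245.4, 276.8, 302.3] ([0.6445, -0.0671, 1.5364], np.float64(0.973))
```

```bash
python3 -c "
from plant import ctrl
print(ctrl.sign_off())"
```

```text
the job is handed in; nothing more can be done
None
```

The job is handed in at about 55 s of the 210 s. The sign-off reported no verdict, so success rests on my own checks below.

**What I did:** There were three engines on the mat, one round and two square. I set each in a nest of its own outline. Then I turned the selectors of those three loaded channels clockwise to on with the screwdriver. The empty round channel stayed off. The driver is back in the steel rest, and I left the orange and black look-alikes, the pink rest and the bystanders alone.

**Last checks, from the wrist camera over the rack:**
- **Engines:** all three lie within about 1 mm of their nest centres in position fits made at the height of the nest floor.
- **Selectors:** the three loaded slots read about 90° (±2°) from off. The empty channel's slot read about 5° from the left-right direction, so it is still off.
- **Driver:** its outline in the fixed cameras matches where it hung at the start to within 1–3 px. The wrist view puts it about 5 mm or less from the slot point.

**Disagreements and gaps:**
- The scene camera placed the engines 2–4 mm off in x compared with the other two cameras. I put this down to its calibration.
- In the last side view the far square nest's engine was not detected. The scene and wrist views did see it.
- I hit the 16-picture limit, so the very last check was by numbers only.
- I did not re-measure the bystanders at the end.

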